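# Load and clamp handle blanks in the boring fixture

### The arm

A 7-joint arm with a two-finger parallel gripper is mounted at the origin on a cart in front of the work surface, level with it; the furniture and walls round the work are solid. World frame = base frame: x ahead of the robot, y to its left, z up, the work surface at z = 0. Lengths are in mm, angles in degrees, forces in N, time in s.
With the tool pointing down it reaches from about 425 to 925 mm from the base axis. Payload 6.8 kg.
Tool frame: the origin (TCP) lies where the fingers leave the gripper's body, on its centre line; the fingertips stand r.finger_overhang ahead of it and the grasp point (between the pads) lies 54 mm ahead of it (r.finger_overhang is the distance from the TCP to the fingertips, in mm); z points along the fingers, y is the line along which they close (so a half turn about z gives the same grasp; the last joint's range is limited). The gripper opens to 85 mm and grips with 20 to 120 N. Pads are 22 mm wide; open, the fingers measure 114 mm over their backs; the gripper's body (76 mm by 85 mm) begins 54 mm behind the grasp point. The pads swing forward as they close: fully open they stand 13 mm farther back than shut.
Start: joints at [-78.444, 27.33, 1.283, 89.118, -0.659, 63.558, -4.761], TCP at [205.783, 642.883, 303.908] pointing down, gripper open.
Joint ranges: [-169.35, 169.35], [-19.33, 120.38], [-80.79, 83.38], [13.8, 139.57], [-78.32, 258.32], [9.67, 109.79], [-169.56, 169.56]. Speed limits (degrees/s): [136.94, 136.94, 180, 180, 180, 180, 180].

### API

Orientations are given as [roll, pitch, yaw] about the fixed x, y, z axes, in that order (R = Rz(yaw) Ry(pitch) Rx(roll)).
In Python, from workcell import r gives the robot as it stands.
- The arm moves only by the shell command python3 -m crank 'ROWS'. ROWS is JSON, a list of rows, each an object of numbers: "x", "y", "z": the shift along the world's x, y, z each as a share of 12 cm, from -1 to 1; "ax", "ay", "az": the turn, a rotation vector about the world's x, y, z each as a share of 1.5 rad, from -1 to 1; "grip": the finger opening in mm, from 0 to 85.4. In form: [{"x": .., "y": .., "z": .., "ax": .., "ay": .., "az": .., "grip": ..}, ...]. A call has exactly 5 rows; each row is the pose to reach, as a shift and turn from the pose commanded when the call began; what a row does not reach only later rows make up. A row lasts 1/8 s, in which the tool goes at most 62.5 mm and 10.7 degrees, less where a joint would pass 70% of its speed; a pose out of reach is approached as far as the arm can. A call with a number of a shift or a turn outside -1 to 1 is refused whole. A call with a gripper value outside its range is refused whole. The fingers move at their own pace and stop on an object; the grip force is fixed at half the most. Time passes only in rows, so rows that repeat a pose let the fingers close, or fill a call up. It gives the time, the measured TCP pose, the force, the opening and the grip force at its end, in the units of the state.
- r.observe(): the state, without advancing time (a new reading comes with each control period).
- r.capture(name): name is "scene" or "top" or "wrist"; returns a dict with "pixels" (384x512x3 uint8, red, green, blue), "fx", "fy", "cx", "cy" (pixels), "T" (4x4, takes a point from camera to world coordinates). Camera axes: x right, y down, z forward; pixel columns grow to the right and rows downward; lengths in mm; the calibration is good to about 2 mm. A picture is of the moment at which its call begins. There is no depth.
- r.close_job(): hands the job in; it is judged then, once.
The state is a dict: "clock": time; "qpos": joint angles; "joint_velocities": joint speeds; "tau": joint torques, N m; "tool_pos": TCP position; "tool_rot": TCP orientation; "ft_force": force on the tool from outside, world axes, zero at the start; "ft_torque": the same for the moment, N m; "gripper_width": finger opening in mm; "grip_force": force on a finger pad.
Only numpy, scipy, OpenCV 4.12 (cv2) and the standard library are available. Lean on these libraries where they do the work, as an engineer would, in place of code of your own. Each camera call takes 0.05 s, during which the arm holds its last target. There are 200 camera calls.

### The job

Get the boring fixture ready for drilling: take the folding rule off its track and lay it on the bench, raise the cam lever on the head fully, and lay all the round handle blanks across the open part of the track. With the push stick roll them gently under the raised clamp bar until the first is against the end stop and the others have closed up behind it, each in line with a drill bush, and never touch a blank that is under the head with the fingers. Lay the stick flat on the bench clear of the fixture and lower the lever fully, so that its weight makes the bar grip every blank; leave the jar, the beeswax and the oil stone alone.

Things in the scene. Friction and masses are not known exactly. Their poses are not given: they have to be found in the camera images.
- fixture: steel boring fixture fixed to the bench, plate 190 x 365 x 12 mm with a level track along its +y (robot's left at yaw 0). Origin on the bench, on the track's centre line. Track surface 12 mm above the bench, 160 mm wide between two aluminium side rails (12 mm high, 10 mm thick, inner faces at x = -80, +80 mm); open at its right end, y = -190 mm; free overhead up to y = +40 mm
- head_mouth (a point): centre line of the track where the grey clamping head begins: fixture y = +40 mm, 29 mm above the bench. From here to y = +158 mm the head straddles the track: cheeks 12 mm thick centred at x = -100 and +100 mm, top beam with underside 71 mm and top 89 mm above the bench; the cheek nearest the robot carries three round steel drill bushes
- end_stop (a point): middle of the face of the steel end stop (26 mm high) that closes the track: fixture y = +150 mm, 29 mm above the bench; the first blank rests against it
- bore_1 (a point): centre of a blank that is against the end stop, in line with the first drill bush: fixture y = +133 mm, 29 mm above the bench
- bore_2 (a point): centre of the second blank's place, in line with the second bush: fixture y = +99 mm, 29 mm above the bench
- bore_3 (a point): centre of the third blank's place, in line with the third bush: fixture y = +65 mm, 29 mm above the bench
- clamp_bar: rubber-faced steel bar, 140 mm across and 102 mm along the track (y = +48 to +150 mm), under the head's beam, moved by the cam lever alone (10 mm per rad); origin at the centre of its underside: 58.5 mm above the bench with the lever fully up (12.5 mm over a blank), 44.5 mm with it at 0 and nothing under it. It meets the tops of the blanks (46 mm) with the lever at about 0.15
- cam_lever (a joint): weighted cam lever on top of the head, hinge about the fixture's x axis at lever_pivot, rad: 0 = down (points along the fixture's +y, its ball 11 degrees above level), 1.4 = fully up (ball over the pivot, bar raised). Starts at 0. Left upright (above 1.2) it stays; lower it falls by its weight (about 2 N at the ball), and that weight makes the bar grip the blanks, where the lever rests at 0.1 to 0.17
- lever_knob (a point): centre of the lever's steel ball weight, 36 mm across, 0.2 kg, 105 mm from the pivot, on a rod 9 mm thick; can be pinched from above across the fixture's x axis and led round. At lever value q it lies 105 mm x cos(q + 0.19) along the fixture's +y from the pivot and 105 mm x sin(q + 0.19) above it
- lever_pivot (a point): axis of the lever, on top of the head: fixture y = +99 mm, 115 mm above the bench
- push_stick: wooden push stick, 0.16 kg, lying flat, pointing along its own +y; origin at its underside beneath the handle. Handle block 22 mm wide (x), 80 mm long (y), 12 to 56 mm above the underside; a shank 16 mm wide, 15 mm high runs on to a cross blade 110 mm wide (x), 8 mm thick (y = +136 to +144 mm), 28 mm high, square to it. At the start it lies to the right of the fixture, near the robot
- stick_grip (a point): middle of the push stick's handle block, 36 mm above its underside: grip it here across the stick's x axis; the centre of mass is about 19 mm ahead (+y) of here
- stick_blade (a point): centre of the pushing face of the stick's blade, 14 mm above its underside, 144 mm ahead (+y) of stick_grip
- blank_1: round beech handle blank, 34 mm diameter, 150 mm long, 95 g (varies), a fine scribed line near each end; origin at its centre, own x axis = axis of the round (y and z turn as it rolls); rolls easily, so set it down gently. Two or three such blanks lie on the bench to the right of the fixture, centre 17 mm up (29 mm on the track), about 75 mm apart; None if absent
- blank_2: round beech handle blank, 34 mm diameter, 150 mm long, 95 g (varies), a fine scribed line near each end; origin at its centre, own x axis = axis of the round (y and z turn as it rolls); rolls easily, so set it down gently. Two or three such blanks lie on the bench to the right of the fixture, centre 17 mm up (29 mm on the track), about 75 mm apart; None if absent
- blank_3: round beech handle blank, 34 mm diameter, 150 mm long, 95 g (varies), a fine scribed line near each end; origin at its centre, own x axis = axis of the round (y and z turn as it rolls); rolls easily, so set it down gently. Two or three such blanks lie on the bench to the right of the fixture, centre 17 mm up (29 mm on the track), about 75 mm apart; None if absent
- rule_mid (a point): centre of a yellow folding rule, folded, 16 mm wide (x), 118 mm long (y), 14 mm high, 60 g, that has been left lying flat on the open part of the track (centre 19 mm above the bench there, 7 mm when it lies on the bench)
- jar: paste jar with white lid, 69 mm across, 73 mm high, standing behind the work; leave it alone
- wax: yellow block of beeswax, 37 x 53 x 24 mm, behind the fixture; leave it alone
- oilstone: grey oil stone on a wooden block, 58 x 165 x 30 mm, to the left of the fixture; leave it alone

How it is judged (in metres and radians):
On the way, in this order (a step that is already met when the one before it is completed fails the run):
1. the lever is raised and the clamp bar with it (value of joint cam_lever above 1.15 rad), for 0.2 s.
2. the push stick pushes a blank that lies on the track (((contact force between push_stick and blank_1 above 0.03 N and y of blank_1 in the frame of fixture above -0.2 m and x of blank_1 in the frame of fixture between -0.03 and 0.03 m and height (world z) of blank_1 below 0.034 m) or (contact force between push_stick and blank_2 above 0.03 N and y of blank_2 in the frame of fixture above -0.2 m and x of blank_2 in the frame of fixture between -0.03 and 0.03 m and height (world z) of blank_2 below 0.034 m) or (contact force between push_stick and blank_3 above 0.03 N and y of blank_3 in the frame of fixture above -0.2 m and x of blank_3 in the frame of fixture between -0.03 and 0.03 m and height (world z) of blank_3 below 0.034 m))).
3. with the bar still raised, the first blank lies against the end stop and every blank is in line with a drill bush ((y of blank_1 in the frame of fixture between 0.128 and 0.138 m or y of blank_2 in the frame of fixture between 0.128 and 0.138 m or y of blank_3 in the frame of fixture between 0.128 and 0.138 m) and value of joint cam_lever above 1 rad and (y of blank_1 in the frame of fixture between 0.128 and 0.138 m or y of blank_1 in the frame of fixture between 0.094 and 0.104 m or y of blank_1 in the frame of fixture between 0.06 and 0.07 m) and height (world z) of each of blank_1, blank_2, blank_3 below 0.034 m and x of blank_1 in the frame of fixture between -0.012 and 0.012 m and (y of blank_2 in the frame of fixture between 0.128 and 0.138 m or y of blank_2 in the frame of fixture between 0.094 and 0.104 m or y of blank_2 in the frame of fixture between 0.06 and 0.07 m) and x of blank_2 in the frame of fixture between -0.012 and 0.012 m and (y of blank_3 in the frame of fixture between 0.128 and 0.138 m or y of blank_3 in the frame of fixture between 0.094 and 0.104 m or y of blank_3 in the frame of fixture between 0.06 and 0.07 m) and x of blank_3 in the frame of fixture between -0.012 and 0.012 m), for 0.2 s.
4. the lever is lowered and the bar presses on every blank (value of joint cam_lever below 0.22 rad and contact force between clamp_bar and blank_1 above 1 N and contact force between clamp_bar and blank_2 above 1 N and contact force between clamp_bar and blank_3 above 1 N), for 0.2 s.
At the end, for the whole second after the job is handed in: Every blank under the clamp bar, within 5 mm along the track of a drill bush, one at the first bush against the end stop; lever below 0.22 rad, bar pressing each blank with over 1 N; push stick flat on the bench, clear of the fixture; rule on the bench; all at rest (all of step 4 and (y of blank_1 in the frame of fixture between 0.128 and 0.138 m or y of blank_2 in the frame of fixture between 0.128 and 0.138 m or y of blank_3 in the frame of fixture between 0.128 and 0.138 m) and (y of blank_1 in the frame of fixture between 0.128 and 0.138 m or y of blank_1 in the frame of fixture between 0.094 and 0.104 m or y of blank_1 in the frame of fixture between 0.06 and 0.07 m) and height (world z) of each of blank_1, blank_2, blank_3 below 0.034 m and x of blank_1 in the frame of fixture between -0.012 and 0.012 m and (y of blank_2 in the frame of fixture between 0.128 and 0.138 m or y of blank_2 in the frame of fixture between 0.094 and 0.104 m or y of blank_2 in the frame of fixture between 0.06 and 0.07 m) and x of blank_2 in the frame of fixture between -0.012 and 0.012 m and (y of blank_3 in the frame of fixture between 0.128 and 0.138 m or y of blank_3 in the frame of fixture between 0.094 and 0.104 m or y of blank_3 in the frame of fixture between 0.06 and 0.07 m) and x of blank_3 in the frame of fixture between -0.012 and 0.012 m and linear speed of each of blank_1, blank_2, blank_3, push_stick below 0.02 m/s and angle between the x axis of each of blank_1, blank_2, blank_3 and the x axis of fixture, either way round below 0.1 rad and height (world z) of rule_mid below 0.011 m and height (world z) of stick_blade below 0.022 m and height (world z) of stick_grip below 0.048 m and angle between push_stick's own z axis and vertical below 0.2 rad and contact force between push_stick and fixture below 0.05 N); the robot touches nothing.
It fails at once if the fingers touch a blank whose middle is already under the head ((contact force between the fingers and blank_1 above 0.3 N and y of blank_1 in the frame of fixture between 0.048 and 0.16 m and x of blank_1 in the frame of fixture between -0.06 and 0.06 m and height (world z) of blank_1 below 0.06 m) or (contact force between the fingers and blank_2 above 0.3 N and y of blank_2 in the frame of fixture between 0.048 and 0.16 m and x of blank_2 in the frame of fixture between -0.06 and 0.06 m and height (world z) of blank_2 below 0.06 m) or (contact force between the fingers and blank_3 above 0.3 N and y of blank_3 in the frame of fixture between 0.048 and 0.16 m and x of blank_3 in the frame of fixture between -0.06 and 0.06 m and height (world z) of blank_3 below 0.06 m)).
It fails at once if the push stick is rammed against a blank with more than 30 N (contact force between push_stick and blank_1 above 30 N or contact force between push_stick and blank_2 above 30 N or contact force between push_stick and blank_3 above 30 N).
It fails at once if the paste jar, the beeswax or the oil stone are moved more than 3 cm or tipped ((distance of jar from where it was at the start of the episode above 0.03 m or angle between jar's own z axis and vertical above 0.4 rad) or (distance of wax from where it was at the start of the episode above 0.03 m or angle between wax's own z axis and vertical above 0.4 rad) or (distance of oilstone from where it was at the start of the episode above 0.03 m or angle between oilstone's own z axis and vertical above 0.4 rad)).
Of blank_1, blank_2, blank_3 only 2 to 3 are there at a start; the rules pass over those that are not, and their reading is None.
At some moment in a run one of push_stick, rule may be knocked a few centimetres aside while the robot is not near it.
Once in a run the grip may slacken for a moment while it holds something.
It also fails if it takes over 200 s, if anything falls off the work surface, if the arm or the gripper's body presses on something with over 40 N, if the wrist force passes 120 N, or if a joint passes its speed limit or range.

## Working session

There is one attempt and no reset: what is moved stays moved. The work goes in short steps, Python scripts to look and compute and a shell command to move; the robot and the scene stay as the last step left them, time stands still between calls to the robot, and variables do not carry over. Pictures are saved under pics/ and viewed, at most 14 in all, crops included, and the job is handed in when it is done.

```bash
ls; mkdir -p pics; python3 - <<'E'
from workcell import r
import cv2,json
o=r.observe();print(o, r.finger_overhang)
for n in("scene","top"):
    c=r.capture(n);cv2.imwrite(f"pics/{n}0.png",c["pixels"][:,:,::-1]);print(n,c["fx"],c["fy"],c["cx"],c["cy"],c["T"])
E
```

```text
pics
{'clock': 0.0, 'qpos': array([-78.44234142,  27.37528131,   1.27907638,  89.17886629,
        -0.65661749,  63.55868725,  -4.76239431]), 'joint_velocities': array([-0.08252877,  0.01693615,  0.00356648, -0.01682056,  0.05690289,
        0.06484909,  0.07423508]), 'tau': array([-6.15575536e-04, -5.96464384e+01,  1.60748642e+00, -2.81184125e+01,
        1.24319899e-02,  9.44002066e-03, -3.07556536e-05]), 'tool_pos': array([205.66098635, 642.41437683, 302.92724036]), 'tool_rot': array([-1.79894926e+02,  9.47105492e-03,  1.62250606e+02]), 'ft_force': array([ 0.37348757, -0.28925743, -0.16298996]), 'ft_torque': array([ 0.03223557, -0.02660321, -0.00365144]), 'grip_force': 0.0, 'gripper_width': 85.1754885945718} 72.6
scene 454.14054271406343 454.14054271406343 248.00722690713877 192.5362702888676 [[ 8.50074859e-01 -3.84855021e-01  3.59526560e-01 -3.56413596e+01]
 [-5.26655021e-01 -6.17695536e-01  5.84026295e-01 -8.70030885e+02]
 [-2.68750101e-03 -6.85812538e-01 -7.27773275e-01  1.25143920e+03]
 [ 0.00000000e+00  0.00000000e+00  0.00000000e+00  1.00000000e+00]]
top 354.25873918911475 354.25873918911475 259.7361061940684 185.7051719079332 [[-2.97245853e-03 -9.94514651e-01  1.04555118e-01  4.26809723e+02]
 [-9.99993771e-01  2.75717955e-03 -2.20347467e-03  4.86460733e+01]
 [ 1.90311061e-03 -1.04561017e-01 -9.94516652e-01  1.39835180e+03]
 [ 0.00000000e+00  0.00000000e+00  0.00000000e+00  1.00000000e+00]]
```

View pics/scene0.png

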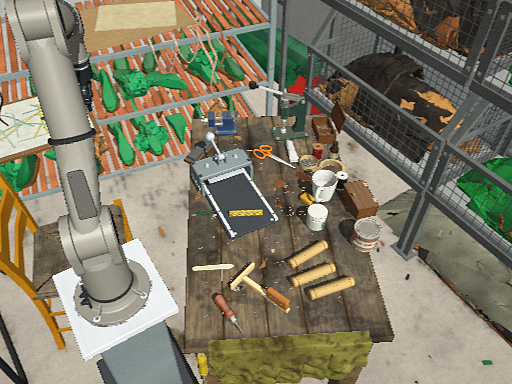

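View pics/top0.png

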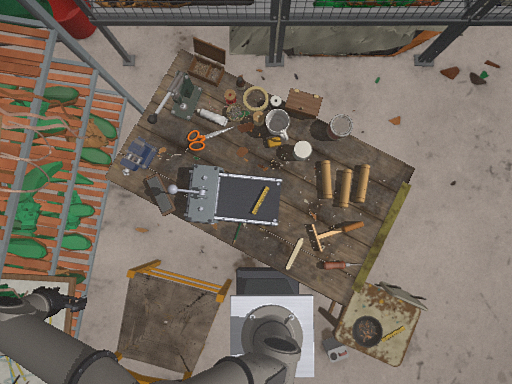

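The scene view shows three blanks at (305,253), (313,274) and (332,288). The T-shaped stick is at (262,285), the rule on the track at (246,213), and the head at (222,165) with its knob. The top view shows the blanks at (325,180), (344,188) and (362,183), the stick blade at (317,237) with its handle at (350,228), the rule at (261,200) and the knob at (172,189).

```bash
cat > h.py <<'E'
from workcell import r
import numpy as np,cv2
from scipy.spatial.transform import Rotation as Ro
def ray(c,uv,z):
    d=c["T"][:3,:3]@[(uv[0]-c["cx"])/c["fx"],(uv[1]-c["cy"])/c["fy"],1]; o=c["T"][:3,3]
    return (o+d*(z-o[2])/d[2])[:2]
def px(c,p):
    q=c["T"][:3,:3].T@(np.asarray(p,float)-c["T"][:3,3]); return q[0]/q[2]*c["fx"]+c["cx"],q[1]/q[2]*c["fy"]+c["cy"]
E
python3 - <<'E'
from h import *
c=r.capture("top");im=c["pixels"][130:280,135:395,::-1]
cv2.imwrite("pics/t1.png",cv2.resize(im,None,fx=3,fy=3,interpolation=cv2.INTER_CUBIC))
hsv=cv2.cvtColor(c["pixels"],cv2.COLOR_RGB2HSV)
def comps(m,z,lo):
    n,l,s,ce=cv2.connectedComponentsWithStats(m)
    for i in range(1,n):
        if s[i,4]>lo and 130<ce[i][0]<400 and 120<ce[i][1]<290:
            pts=np.argwhere(l==i)[:,::-1]
            w=np.array([ray(c,p,z) for p in pts],np.float32)
            (a,b),(e,f),g=cv2.minAreaRect(w)
            print(ce[i].round(),s[i,4],"mean",w.mean(0).round(),"rect",round(a),round(b),round(e),round(f),round(g,1))
print("wood");comps(cv2.inRange(hsv,(12,70,120),(24,200,255)),25,60)
print("yellow");comps(cv2.inRange(hsv,(22,130,130),(34,255,255)),26,20)
print("bright");comps(cv2.inRange(hsv,(0,0,150),(180,45,255)),24,15)
E
```

```text
wood
[395. 120.] 65 mean [ 831. -495.] rect 828 -494 30 46 20.6
[328. 179.] 231 mean [ 597. -221.] rect 597 -222 150 25 1.9
[364. 183.] 219 mean [ 580. -363.] rect 582 -363 24 150 77.9
[347. 188.] 233 mean [ 562. -295.] rect 562 -296 26 150 81.7
[260. 200.] 122 mean [516.  45.] rect 516 45 15 118 60.8
[354. 226.] 93 mean [ 413. -318.] rect 413 -317 18 75 18.0
[324. 235.] 180 mean [ 379. -201.] rect 366 -205 114 97 81.4
[349. 256.] 91 mean [ 299. -294.] rect 300 -292 81 27 66.7
[143. 269.] 131 mean [253. 489.] rect 250 488 33 138 15.4
yellow
[257. 205.] 46 mean [495.  56.] rect 498 55 14 71 61.5
bright
[284. 132.] 53 mean [783. -52.] rect 790 -51 30 65 85.4
[217. 132.] 63 mean [784. 214.] rect 787 208 14 112 22.2
[302. 149.] 242 mean [ 717. -123.] rect 716 -124 67 64 89.9
[223. 174.] 22 mean [618. 190.] rect 618 189 31 8 89.8
[254. 177.] 124 mean [605.  66.] rect 605 64 205 9 84.1
[217. 194.] 57 mean [540. 213.] rect 538 213 6 138 83.9
[180. 190.] 90 mean [557. 357.] rect 560 341 31 109 1.3
[203. 192.] 21 mean [547. 268.] rect 547 267 16 16 89.8
[143. 255.] 5350 mean [307. 491.] rect 270 506 399 615 37.6
[242. 220.] 133 mean [439. 115.] rect 439 115 218 9 84.0
[274. 222.] 24 mean [430. -10.] rect 432 -11 19 19 89.8
[196. 255.] 24 mean [306. 290.] rect 303 288 45 19 30.7
[205. 267.] 66 mean [262. 254.] rect 261 255 56 39 42.0
[210. 280.] 20 mean [212. 235.] rect 212 231 42 11 74.3
[302. 290.] 38 mean [ 175. -114.] rect 179 -121 38 33 89.8
```

View pics/t1.png

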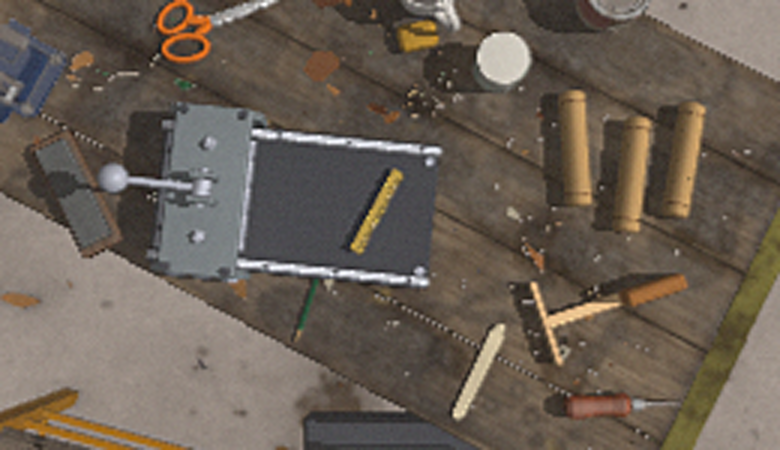

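The enlarged top view shows the fixture axis turned by about −6°. The knob is at crop (113,178), the track's open end at crop x≈438, the blade at crop (545,322) and the handle at crop (655,290). I'll triangulate the knob from both fixed views, then move.

```bash
python3 - <<'E'
from h import *
c=r.capture("top"); s=r.capture("scene")
t=lambda u,v:(135+u/3,130+v/3)
print("knob",ray(c,t(113,178),135))
print("rule",[ray(c,t(*p),26).round() for p in((397,172),(356,250))])
print("plate end",[ray(c,t(*p),12).round() for p in((440,150),(430,285))])
print("head front top",[ray(c,t(*p),89).round() for p in((256,110),(240,275))])
print("stick blade ends",[ray(c,t(*p),28).round() for p in((534,283),(560,362))],"handle ends",[ray(c,t(*p),56).round() for p in((625,298),(687,280))])
im=s["pixels"]
cv2.imwrite("pics/s1.png",cv2.resize(im[110:320,170:370,::-1],None,fx=2.8,fy=2.8,interpolation=cv2.INTER_CUBIC))
ex=np.array([np.cos(np.radians(-6)),np.sin(np.radians(-6))]);ey=np.array([-ex[1],ex[0]])
E
python3 -m crank '[{"x":0.3,"y":-0.2,"az":-0.12,"grip":80},{"x":0.6,"y":-0.45,"az":-0.24,"grip":80},{"x":0.9,"y":-0.7,"az":-0.36,"grip":80},{"x":1,"y":-0.9,"az":-0.48,"grip":80},{"x":1,"y":-1,"az":-0.6,"grip":80}]'
python3 -m crank '[{"x":0.3,"y":-0.2,"az":-0.1,"grip":80},{"x":0.6,"y":-0.45,"az":-0.2,"grip":80},{"x":0.9,"y":-0.7,"az":-0.31,"grip":80},{"x":1,"y":-0.9,"az":-0.31,"grip":80},{"x":1,"y":-1,"az":-0.31,"grip":80}]'
```

```text
knob [547.43068579 357.62050252]
rule [array([565.,  16.]), array([464.,  69.])]
plate end [array([595., -41.]), array([419., -26.])]
head front top [array([636., 193.]), array([432., 211.])]
stick blade ends [array([ 421., -159.]), array([ 321., -190.])] handle ends [array([ 402., -268.]), array([ 424., -347.])]invalid input
invalid input
```

View pics/s1.png

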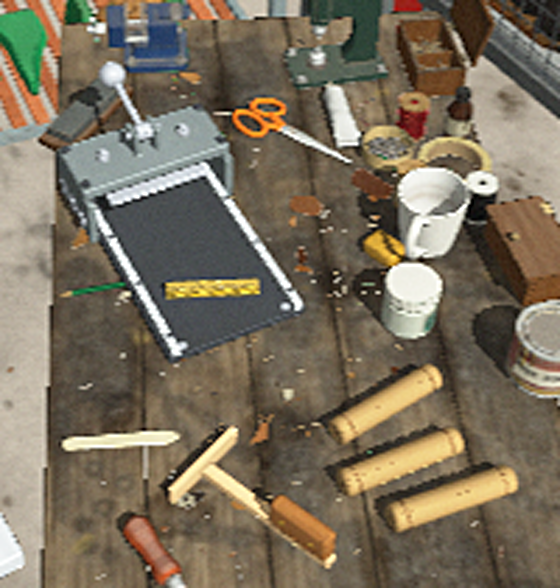

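The scene crop confirms the layout: rule at (212,290), blanks at (388,403), (402,458) and (450,497), and the T-stick at (205,465)–(300,530). The rows were refused, so I'll give every key.

```bash

python3 -m crank '[{"x":0.3,"y":-0.2,"z":0,"ax":0,"ay":0,"az":-0.12,"grip":80},{"x":0.6,"y":-0.45,"z":0,"ax":0,"ay":0,"az":-0.24,"grip":80},{"x":0.9,"y":-0.7,"z":0,"ax":0,"ay":0,"az":-0.36,"grip":80},{"x":1,"y":-0.9,"z":0,"ax":0,"ay":0,"az":-0.48,"grip":80},{"x":1,"y":-1,"z":0,"ax":0,"ay":0,"az":-0.6,"grip":80}]'
python3 -m crank '[{"x":0.3,"y":-0.2,"z":0,"ax":0,"ay":0,"az":-0.1,"grip":80},{"x":0.6,"y":-0.45,"z":0,"ax":0,"ay":0,"az":-0.2,"grip":80},{"x":0.9,"y":-0.7,"z":0,"ax":0,"ay":0,"az":-0.31,"grip":80},{"x":1,"y":-0.9,"z":0,"ax":0,"ay":0,"az":-0.31,"grip":80},{"x":1,"y":-1,"z":0,"ax":0,"ay":0,"az":-0.31,"grip":80}]'
```

```text
clock: 0.88
tool_pos: [327.8, 520.8, 303.9]
tool_rot: [180.0, 0.0, 110.1]
ft_force: [-0.0, -0.1, -0.9]
gripper_width: 80.2
grip_force: 0.0
clock: 1.5
tool_pos: [446.8, 401.1, 303.9]
tool_rot: [180.0, 0.0, 83.9]
ft_force: [-0.3, 0.0, 0.4]
gripper_width: 80.2
grip_force: 0.0
```

```bash

python3 -m crank '[{"x":0.3,"y":-0.15,"z":0,"ax":0,"ay":0,"az":0,"grip":75},{"x":0.6,"y":-0.3,"z":0,"ax":0,"ay":0,"az":0,"grip":75},{"x":0.84,"y":-0.36,"z":0,"ax":0,"ay":0,"az":0,"grip":75},{"x":0.84,"y":-0.36,"z":0,"ax":0,"ay":0,"az":0,"grip":75},{"x":0.84,"y":-0.36,"z":0,"ax":0,"ay":0,"az":0,"grip":75}]'
python3 - <<'E'
from h import *
w=r.capture("wrist");cv2.imwrite("pics/w1.png",w["pixels"][:,:,::-1]);print(w["T"].round(3),w["fx"])
print(px(w,[548,358,135]),px(w,[548,255,115]),px(w,[548,358,0]))
E
```

```text
clock: 2.12
tool_pos: [545.2, 361.0, 303.5]
tool_rot: [-179.9, -0.0, 84.2]
ft_force: [-0.6, 0.5, 0.7]
gripper_width: 75.5
grip_force: 0.0
[[ 9.95000e-01 -9.60000e-02 -3.20000e-02  5.51889e+02]
 [-1.01000e-01 -9.50000e-01 -2.96000e-01  4.36049e+02]
 [-2.00000e-03  2.98000e-01 -9.55000e-01  3.74199e+02]
 [ 0.00000e+00  0.00000e+00  0.00000e+00  1.00000e+00]] 320.85379155451307
(np.float64(260.15707434290215), np.float64(195.66808108846217)) (np.float64(270.3783788589412), np.float64(292.8525022223819)) (np.float64(258.42966316003566), np.float64(160.35065717112218))
```

View pics/w1.png

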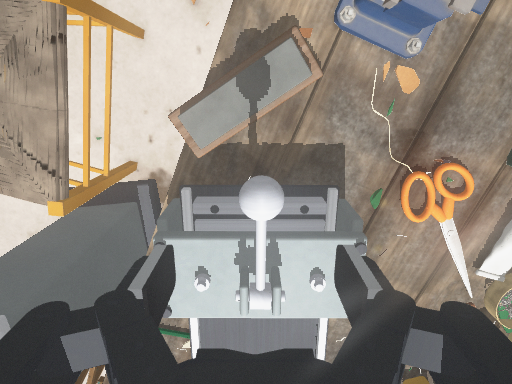

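The wrist view shows the knob at (261,198), within 2 px of my estimate, and the oil stone at (245,92) is clear of it. I'll descend and pinch.

```bash

python3 -m crank '[{"x":0,"y":0,"z":-0.25,"ax":0,"ay":0,"az":0,"grip":75},{"x":0,"y":0,"z":-0.5,"ax":0,"ay":0,"az":0,"grip":75},{"x":0,"y":0,"z":-0.75,"ax":0,"ay":0,"az":0,"grip":75},{"x":0,"y":0,"z":-0.95,"ax":0,"ay":0,"az":0,"grip":75},{"x":0,"y":0,"z":-0.95,"ax":0,"ay":0,"az":0,"grip":75}]'
python3 -m crank '[{"x":0,"y":0,"z":0,"ax":0,"ay":0,"az":0,"grip":30},{"x":0,"y":0,"z":0,"ax":0,"ay":0,"az":0,"grip":30},{"x":0,"y":0,"z":0,"ax":0,"ay":0,"az":0,"grip":30},{"x":0,"y":0,"z":0,"ax":0,"ay":0,"az":0,"grip":30},{"x":0,"y":0,"z":0,"ax":0,"ay":0,"az":0,"grip":30}]'
python3 - <<'E'
import numpy as np
e=np.array([np.sin(np.radians(5.8)),np.cos(np.radians(5.8))])
for q in [.2,.4,.6,.8,1.0,1.2,1.3,1.38]:
    dy=105*(np.cos(q+.19)-np.cos(.19));dz=105*(np.sin(q+.19)-np.sin(.19))
    print(q,(e*dy/120).round(3),round(dz/120,3))
E
```

```text
clock: 2.8
tool_pos: [544.3, 360.3, 188.1]
tool_rot: [-179.8, 0.1, 84.2]
ft_force: [0.9, 0.2, -0.5]
gripper_width: 75.2
grip_force: 0.0
clock: 3.42
tool_pos: [549.5, 360.0, 192.5]
tool_rot: [179.6, -0.2, 84.0]
ft_force: [4.8, -1.5, 2.6]
gripper_width: 33.1
grip_force: 59.3
0.2 [-0.005 -0.05 ] 0.167
0.4 [-0.013 -0.132] 0.322
0.6 [-0.025 -0.242] 0.456
0.8 [-0.038 -0.377] 0.566
1.0 [-0.054 -0.531] 0.647
1.2 [-0.071 -0.698] 0.695
1.3 [-0.08  -0.785] 0.707
1.38 [-0.087 -0.854] 0.71
```

```bash

python3 -m crank '[{"x":0,"y":0,"z":0,"ax":0,"ay":0,"az":0,"grip":50},{"x":0,"y":0,"z":-0.04,"ax":0,"ay":0,"az":0,"grip":50},{"x":0,"y":-0.02,"z":-0.07,"ax":0,"ay":0,"az":0,"grip":50},{"x":0,"y":-0.02,"z":-0.07,"ax":0,"ay":0,"az":0,"grip":50},{"x":0,"y":-0.02,"z":-0.07,"ax":0,"ay":0,"az":0,"grip":50}]'
python3 -m crank '[{"x":0,"y":0,"z":0,"ax":0,"ay":0,"az":0,"grip":30},{"x":0,"y":0,"z":0,"ax":0,"ay":0,"az":0,"grip":30},{"x":0,"y":0,"z":0,"ax":0,"ay":0,"az":0,"grip":30},{"x":0,"y":0,"z":0,"ax":0,"ay":0,"az":0,"grip":30},{"x":0,"y":0,"z":0,"ax":0,"ay":0,"az":0,"grip":30}]'
```

```text
clock: 4.05
tool_pos: [546.5, 357.2, 181.4]
tool_rot: [-180.0, 0.0, 84.0]
ft_force: [0.0, 0.2, -0.1]
gripper_width: 49.7
grip_force: 0.0
clock: 4.68
tool_pos: [549.3, 357.0, 182.6]
tool_rot: [179.7, -0.1, 84.0]
ft_force: [6.5, 0.3, -1.0]
gripper_width: 33.8
grip_force: 59.6
```

```bash

python3 -m crank '[{"x":0,"y":-0.02,"z":0.08,"ax":0,"ay":0,"az":0,"grip":30},{"x":0,"y":-0.05,"z":0.17,"ax":0,"ay":0,"az":0,"grip":30},{"x":-0.01,"y":-0.09,"z":0.25,"ax":0,"ay":0,"az":0,"grip":30},{"x":-0.01,"y":-0.13,"z":0.32,"ax":0,"ay":0,"az":0,"grip":30},{"x":-0.01,"y":-0.13,"z":0.32,"ax":0,"ay":0,"az":0,"grip":30}]'
python3 -m crank '[{"x":0,"y":-0.05,"z":0.07,"ax":0,"ay":0,"az":0,"grip":30},{"x":-0.01,"y":-0.11,"z":0.135,"ax":0,"ay":0,"az":0,"grip":30},{"x":-0.02,"y":-0.175,"z":0.19,"ax":0,"ay":0,"az":0,"grip":30},{"x":-0.025,"y":-0.245,"z":0.245,"ax":0,"ay":0,"az":0,"grip":30},{"x":-0.025,"y":-0.245,"z":0.245,"ax":0,"ay":0,"az":0,"grip":30}]'
python3 -m crank '[{"x":0,"y":-0.08,"z":0.045,"ax":0,"ay":0,"az":0,"grip":30},{"x":-0.01,"y":-0.155,"z":0.08,"ax":0,"ay":0,"az":0,"grip":30},{"x":-0.02,"y":-0.24,"z":0.11,"ax":0,"ay":0,"az":0,"grip":30},{"x":-0.03,"y":-0.32,"z":0.13,"ax":0,"ay":0,"az":0,"grip":30},{"x":-0.03,"y":-0.32,"z":0.13,"ax":0,"ay":0,"az":0,"grip":30}]'
```

```text
clock: 5.3
tool_pos: [547.7, 340.8, 221.0]
tool_rot: [179.7, -0.1, 84.0]
ft_force: [7.8, -0.3, -3.6]
gripper_width: 33.6
grip_force: 60.3
clock: 5.92
tool_pos: [544.6, 311.2, 250.2]
tool_rot: [179.7, -0.1, 83.9]
ft_force: [7.6, -0.2, -4.0]
gripper_width: 33.3
grip_force: 60.4
clock: 6.55
tool_pos: [538.8, 273.2, 265.1]
tool_rot: [-180.0, -0.0, 84.0]
ft_force: [0.3, 0.0, 0.5]
gripper_width: 30.0
grip_force: 0.0
```

The grip was lost on the last arc, so I'll check where the lever is.

```bash

python3 -m crank '[{"x":0,"y":0,"z":0.3,"ax":0,"ay":0,"az":0,"grip":70},{"x":0,"y":0,"z":0.6,"ax":0,"ay":0,"az":0,"grip":70},{"x":0,"y":0,"z":0.6,"ax":0,"ay":0,"az":0,"grip":70},{"x":0,"y":0,"z":0.6,"ax":0,"ay":0,"az":0,"grip":70},{"x":0,"y":0,"z":0.6,"ax":0,"ay":0,"az":0,"grip":70}]'
python3 - <<'E'
from h import *
w=r.capture("wrist");s=r.capture("scene");a=w["pixels"][:,:,::-1];cv2.imwrite("pics/w2.png",np.hstack([cv2.resize(a,(400,300)),cv2.resize(s["pixels"][100:220,150:310,::-1],(400,300))]))
print(px(w,[548,358,135]),px(w,[537,255,220]))
E
```

```text
clock: 7.18
tool_pos: [538.1, 274.1, 335.6]
tool_rot: [-179.9, 0.1, 84.1]
ft_force: [0.7, 0.3, 0.2]
gripper_width: 70.0
grip_force: 0.0
(np.float64(257.8794205500448), np.float64(78.93221644776858)) (np.float64(257.86910914069193), np.float64(245.18960859527883))
```

View pics/w2.png

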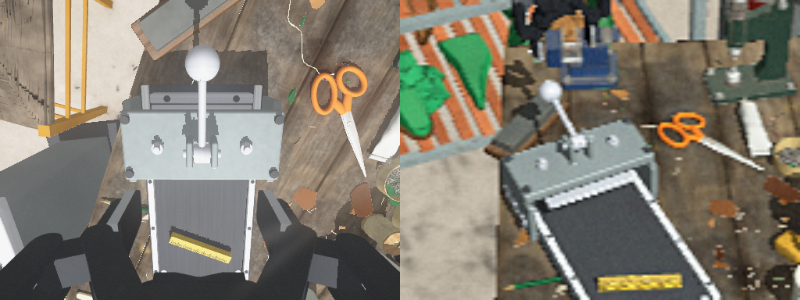

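The lever has fallen back to down, with the ball at (202,62) in the left half. I'll repeat the pinch a little lower and lead it in smaller steps.

```bash

python3 -m crank '[{"x":0.02,"y":0.2,"z":0,"ax":0,"ay":0,"az":0,"grip":60},{"x":0.05,"y":0.45,"z":-0.1,"ax":0,"ay":0,"az":0,"grip":60},{"x":0.08,"y":0.71,"z":-0.3,"ax":0,"ay":0,"az":0,"grip":60},{"x":0.08,"y":0.71,"z":-0.5,"ax":0,"ay":0,"az":0,"grip":60},{"x":0.08,"y":0.71,"z":-0.7,"ax":0,"ay":0,"az":0,"grip":60}]'
python3 -m crank '[{"x":0,"y":0,"z":-0.3,"ax":0,"ay":0,"az":0,"grip":60},{"x":0,"y":0,"z":-0.6,"ax":0,"ay":0,"az":0,"grip":60},{"x":0,"y":0,"z":-0.61,"ax":0,"ay":0,"az":0,"grip":60},{"x":0,"y":0,"z":-0.61,"ax":0,"ay":0,"az":0,"grip":60},{"x":0,"y":0,"z":-0.61,"ax":0,"ay":0,"az":0,"grip":60}]'
python3 -m crank '[{"x":0,"y":0,"z":0,"ax":0,"ay":0,"az":0,"grip":25},{"x":0,"y":0,"z":0,"ax":0,"ay":0,"az":0,"grip":25},{"x":0,"y":0,"z":0,"ax":0,"ay":0,"az":0,"grip":25},{"x":0,"y":0,"z":0,"ax":0,"ay":0,"az":0,"grip":25},{"x":0,"y":0,"z":0,"ax":0,"ay":0,"az":0,"grip":25}]'
```

```text
clock: 7.9
tool_pos: [547.8, 361.7, 251.4]
tool_rot: [-180.0, -0.0, 84.2]
ft_force: [0.8, 0.1, 0.8]
gripper_width: 59.8
grip_force: 0.0
clock: 8.52
tool_pos: [549.3, 359.9, 181.5]
tool_rot: [179.9, -0.1, 84.0]
ft_force: [-0.3, -0.1, 0.4]
gripper_width: 59.6
grip_force: 0.0
clock: 9.15
tool_pos: [549.8, 359.3, 181.3]
tool_rot: [179.8, -0.1, 84.0]
ft_force: [1.9, -1.0, 6.8]
gripper_width: 33.8
grip_force: 59.1
```

```bash

python3 -m crank '[{"x":0,"y":-0.02,"z":0.08,"ax":0,"ay":0,"az":0,"grip":25},{"x":0,"y":-0.05,"z":0.17,"ax":0,"ay":0,"az":0,"grip":25},{"x":-0.01,"y":-0.09,"z":0.25,"ax":0,"ay":0,"az":0,"grip":25},{"x":-0.01,"y":-0.13,"z":0.32,"ax":0,"ay":0,"az":0,"grip":25},{"x":-0.01,"y":-0.13,"z":0.32,"ax":0,"ay":0,"az":0,"grip":25}]'
python3 -m crank '[{"x":0,"y":-0.05,"z":0.07,"ax":0,"ay":0,"az":0,"grip":25},{"x":-0.01,"y":-0.11,"z":0.135,"ax":0,"ay":0,"az":0,"grip":25},{"x":-0.02,"y":-0.175,"z":0.19,"ax":0,"ay":0,"az":0,"grip":25},{"x":-0.025,"y":-0.245,"z":0.245,"ax":0,"ay":0,"az":0,"grip":25},{"x":-0.025,"y":-0.245,"z":0.245,"ax":0,"ay":0,"az":0,"grip":25}]'
python3 -m crank '[{"x":0,"y":-0.04,"z":0.025,"ax":0,"ay":0,"az":0,"grip":25},{"x":-0.01,"y":-0.08,"z":0.045,"ax":0,"ay":0,"az":0,"grip":25},{"x":-0.01,"y":-0.12,"z":0.065,"ax":0,"ay":0,"az":0,"grip":25},{"x":-0.01,"y":-0.155,"z":0.08,"ax":0,"ay":0,"az":0,"grip":25},{"x":-0.01,"y":-0.155,"z":0.08,"ax":0,"ay":0,"az":0,"grip":25}]'
```

```text
clock: 9.78
tool_pos: [548.1, 343.2, 218.7]
tool_rot: [179.9, -0.1, 84.0]
ft_force: [5.5, 0.4, -2.8]
gripper_width: 33.6
grip_force: 60.3
clock: 10.4
tool_pos: [545.0, 313.6, 247.6]
tool_rot: [179.9, -0.0, 84.0]
ft_force: [6.9, -0.9, -3.1]
gripper_width: 33.3
grip_force: 60.5
clock: 11.02
tool_pos: [543.2, 295.9, 256.8]
tool_rot: [180.0, -0.0, 84.1]
ft_force: [5.8, 0.9, -3.7]
gripper_width: 33.1
grip_force: 60.5
```

```bash

python3 -m crank '[{"x":0,"y":-0.04,"z":0.01,"ax":0,"ay":0,"az":0,"grip":25},{"x":0,"y":-0.08,"z":0.02,"ax":0,"ay":0,"az":0,"grip":25},{"x":-0.01,"y":-0.12,"z":0.03,"ax":0,"ay":0,"az":0,"grip":25},{"x":-0.015,"y":-0.165,"z":0.035,"ax":0,"ay":0,"az":0,"grip":25},{"x":-0.015,"y":-0.165,"z":0.035,"ax":0,"ay":0,"az":0,"grip":25}]'
python3 -m crank '[{"x":0,"y":-0.04,"z":0,"ax":0,"ay":0,"az":0,"grip":25},{"x":0,"y":-0.08,"z":0,"ax":0,"ay":0,"az":0,"grip":25},{"x":-0.01,"y":-0.12,"z":0.0,"ax":0,"ay":0,"az":0,"grip":25},{"x":-0.015,"y":-0.14,"z":0,"ax":0,"ay":0,"az":0,"grip":25},{"x":-0.015,"y":-0.14,"z":0,"ax":0,"ay":0,"az":0,"grip":25}]'
```

```text
clock: 11.65
tool_pos: [540.8, 274.9, 261.3]
tool_rot: [-179.9, 0.0, 84.0]
ft_force: [-0.1, 0.1, 0.1]
gripper_width: 24.6
grip_force: 0.0
clock: 12.28
tool_pos: [539.4, 258.7, 261.3]
tool_rot: [180.0, -0.0, 84.0]
ft_force: [0.0, 0.7, -0.1]
gripper_width: 25.2
grip_force: 0.0
```

```bash

python3 - <<'E'
from h import *
s=r.capture("scene");w=r.capture("wrist");cv2.imwrite("pics/w3.png",np.hstack([cv2.resize(w["pixels"][:,:,::-1],(400,300)),cv2.resize(s["pixels"][90:210,150:310,::-1],(400,300))]))
E
```

```text
(no output)
```

View pics/w3.png

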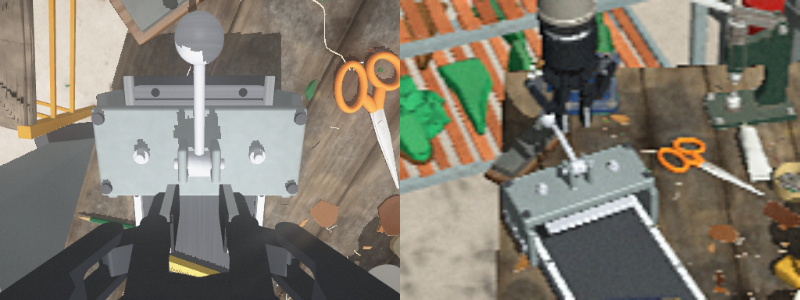

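The lever is down again, with the ball at (200,38) on the left. I'll retry with the pads centred 4 mm higher and take the top of the arc in finer steps, reading the state each time.

```bash

python3 -m crank '[{"x":0.02,"y":0.2,"z":0.1,"ax":0,"ay":0,"az":0,"grip":60},{"x":0.05,"y":0.5,"z":0.1,"ax":0,"ay":0,"az":0,"grip":60},{"x":0.075,"y":0.83,"z":0.1,"ax":0,"ay":0,"az":0,"grip":60},{"x":0.075,"y":0.83,"z":0,"ax":0,"ay":0,"az":0,"grip":60},{"x":0.075,"y":0.83,"z":-0.2,"ax":0,"ay":0,"az":0,"grip":60}]'
python3 -m crank '[{"x":0,"y":0,"z":-0.2,"ax":0,"ay":0,"az":0,"grip":60},{"x":0,"y":0,"z":-0.435,"ax":0,"ay":0,"az":0,"grip":60},{"x":0,"y":0,"z":-0.435,"ax":0,"ay":0,"az":0,"grip":60},{"x":0,"y":0,"z":-0.435,"ax":0,"ay":0,"az":0,"grip":60},{"x":0,"y":0,"z":-0.435,"ax":0,"ay":0,"az":0,"grip":60}]'
python3 -c "
from h import *
w=r.capture('wrist');cv2.imwrite('pics/w4.png',w['pixels'][:,:,::-1])"
python3 -m crank '[{"x":0,"y":0,"z":0,"ax":0,"ay":0,"az":0,"grip":20},{"x":0,"y":0,"z":0,"ax":0,"ay":0,"az":0,"grip":20},{"x":0,"y":0,"z":0,"ax":0,"ay":0,"az":0,"grip":20},{"x":0,"y":0,"z":0,"ax":0,"ay":0,"az":0,"grip":20},{"x":0,"y":0,"z":0,"ax":0,"ay":0,"az":0,"grip":20}]'
```

```text
clock: 13.0
tool_pos: [548.7, 358.9, 237.3]
tool_rot: [179.9, -0.0, 84.1]
ft_force: [0.1, -0.8, -0.1]
gripper_width: 60.2
grip_force: 0.0
clock: 13.62
tool_pos: [549.1, 358.7, 186.5]
tool_rot: [179.9, -0.1, 84.0]
ft_force: [-0.0, -0.6, -0.1]
gripper_width: 60.0
grip_force: 0.0
clock: 14.3
tool_pos: [549.7, 358.5, 186.3]
tool_rot: [179.8, -0.1, 84.0]
ft_force: [2.6, -0.8, 6.1]
gripper_width: 33.5
grip_force: 59.2
```

View pics/w4.png

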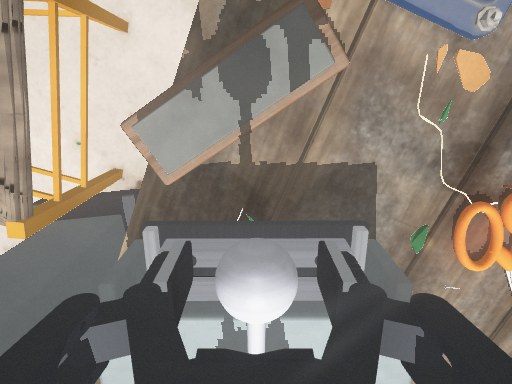

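The wrist view shows the ball centred at (257,281) between the open fingers.

```bash
python3 - <<'E'
from h import *
w=r.capture("wrist");print(ray(w,(257,281),135),px(w,[549,357,135]))
g=cv2.cvtColor(w["pixels"],cv2.COLOR_RGB2GRAY)
cv2.imwrite("pics/w5.png",cv2.resize(w["pixels"][200:384,120:400,::-1],None,fx=2.5,fy=2.5))
E
```

```text
[549.54123863 354.99549939] (np.float64(255.29165876273345), np.float64(277.11151013944016))
```

View pics/w5.png

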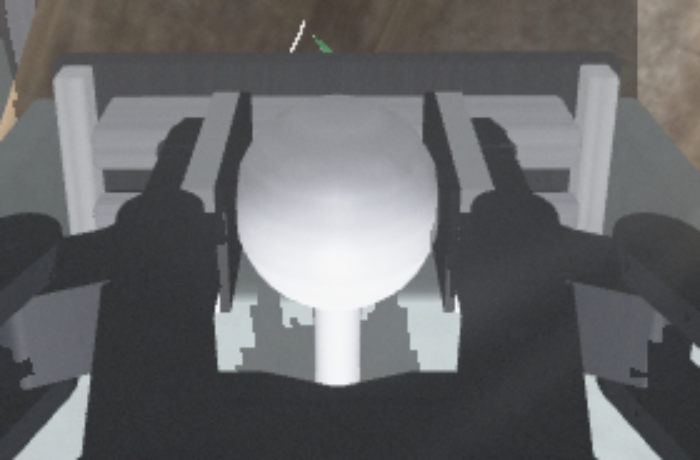

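The ball is held squarely between both pads, at (337,205) in the crop. I'll lead it round in smaller steps.

```bash

python3 -m crank '[{"x":0,"y":-0.02,"z":0.08,"ax":0,"ay":0,"az":0,"grip":20},{"x":0,"y":-0.05,"z":0.17,"ax":0,"ay":0,"az":0,"grip":20},{"x":-0.01,"y":-0.09,"z":0.25,"ax":0,"ay":0,"az":0,"grip":20},{"x":-0.01,"y":-0.13,"z":0.32,"ax":0,"ay":0,"az":0,"grip":20},{"x":-0.01,"y":-0.13,"z":0.32,"ax":0,"ay":0,"az":0,"grip":20}]'
python3 -m crank '[{"x":0,"y":-0.05,"z":0.07,"ax":0,"ay":0,"az":0,"grip":20},{"x":-0.01,"y":-0.11,"z":0.135,"ax":0,"ay":0,"az":0,"grip":20},{"x":-0.02,"y":-0.175,"z":0.19,"ax":0,"ay":0,"az":0,"grip":20},{"x":-0.025,"y":-0.245,"z":0.245,"ax":0,"ay":0,"az":0,"grip":20},{"x":-0.025,"y":-0.245,"z":0.245,"ax":0,"ay":0,"az":0,"grip":20}]'
python3 -c "
from h import *
w=r.capture('wrist');cv2.imwrite('pics/w6.png',np.hstack([cv2.resize(w['pixels'][200:384,120:400,::-1],(400,263))]*1));print(px(w,[545,311,203]))"
```

```text
clock: 14.98
tool_pos: [547.9, 340.8, 223.0]
tool_rot: [179.9, 0.1, 83.9]
ft_force: [6.9, -3.7, -5.6]
gripper_width: 33.5
grip_force: 60.5
clock: 15.6
tool_pos: [544.8, 311.6, 252.2]
tool_rot: [180.0, 0.1, 83.8]
ft_force: [6.3, -3.1, -7.1]
gripper_width: 33.2
grip_force: 60.7
(np.float64(257.4423603448582), np.float64(277.49694565008815))
```

View pics/w6.png

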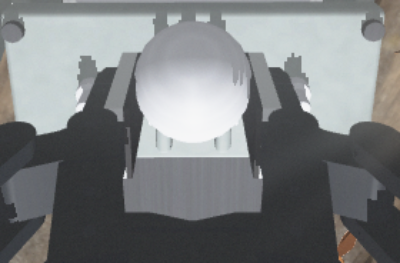

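The ball slips out of the pads as it spins, about 14 mm of lag in this view with the ball at (192,82). I'll regrip with the tool tilted and turn it with the lever, so there is less relative spin.

```bash

python3 -m crank '[{"x":0,"y":0,"z":0,"ax":0,"ay":0,"az":0,"grip":65},{"x":0,"y":0,"z":0.3,"ax":0,"ay":0,"az":0,"grip":65},{"x":0,"y":0,"z":0.7,"ax":0,"ay":0,"az":0,"grip":65},{"x":0,"y":0.2,"z":0.7,"ax":-0.11,"ay":0.012,"az":0,"grip":65},{"x":0.05,"y":0.5,"z":0.7,"ax":-0.22,"ay":0.024,"az":0,"grip":65}]'
python3 -m crank '[{"x":0.01,"y":0.1,"z":0,"ax":-0.1,"ay":0.01,"az":0,"grip":65},{"x":0.01,"y":0.14,"z":-0.2,"ax":-0.2,"ay":0.02,"az":0,"grip":65},{"x":0.01,"y":0.14,"z":-0.45,"ax":-0.243,"ay":0.024,"az":0,"grip":65},{"x":0.01,"y":0.14,"z":-0.7,"ax":-0.243,"ay":0.024,"az":0,"grip":65},{"x":0.01,"y":0.14,"z":-0.9,"ax":-0.243,"ay":0.024,"az":0,"grip":65}]'
python3 -c "
from h import *
w=r.capture('wrist');cv2.imwrite('pics/w7.png',cv2.resize(w['pixels'][:,:,::-1],(512,384)));print(px(w,[549.5,355.5,135]))"
```

```text
clock: 16.27
tool_pos: [550.1, 373.6, 339.3]
tool_rot: [-180.0, 19.1, 83.9]
ft_force: [1.1, 0.6, -1.1]
gripper_width: 65.5
grip_force: 0.0
clock: 16.9
tool_pos: [550.2, 391.2, 226.8]
tool_rot: [-179.9, 40.1, 84.2]
ft_force: [-0.7, 0.4, 0.1]
gripper_width: 64.9
grip_force: 0.0
(np.float64(262.3261515863614), np.float64(177.54011621709452))
```

View pics/w7.png

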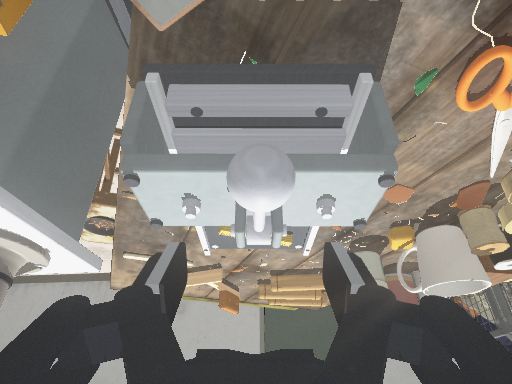

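Ball seen at (261,178), as predicted (262,177.5). I'll descend, grip and compute the rigid-rotation rows.

```bash

python3 -m crank '[{"x":0,"y":-0.01,"z":-0.15,"ax":0,"ay":0,"az":0,"grip":60},{"x":0,"y":-0.01,"z":-0.35,"ax":0,"ay":0,"az":0,"grip":60},{"x":0,"y":-0.01,"z":-0.46,"ax":0,"ay":0,"az":0,"grip":60},{"x":0,"y":-0.01,"z":-0.46,"ax":0,"ay":0,"az":0,"grip":60},{"x":0,"y":-0.01,"z":-0.46,"ax":0,"ay":0,"az":0,"grip":60}]'
python3 -m crank '[{"x":0,"y":0,"z":0,"ax":0,"ay":0,"az":0,"grip":20},{"x":0,"y":0,"z":0,"ax":0,"ay":0,"az":0,"grip":20},{"x":0,"y":0,"z":0,"ax":0,"ay":0,"az":0,"grip":20},{"x":0,"y":0,"z":0,"ax":0,"ay":0,"az":0,"grip":20},{"x":0,"y":0,"z":0,"ax":0,"ay":0,"az":0,"grip":20}]'
python3 - <<'E'
import numpy as np
def P(q,k=1):
    t=np.radians(-40)+q; s=105*np.cos(q+.19)-51*np.sin(t); z=105*np.sin(q+.19)+51*np.cos(t); return np.array([s*.1,s*.995,z])
qs=np.arange(0,1.41,.1)
for i in range(0,15):
    b=i-i%5 if i%5 else max(i-5,0)
    d=(P(qs[i])-P(qs[b]))/120; print(round(qs[i],2),"from",round(qs[b],1),d.round(3))
print("ax/step",.1/1.5*.995,"ay",-.1*.1/1.5)
E
```

```text
clock: 17.58
tool_pos: [551.8, 389.2, 174.4]
tool_rot: [179.9, 40.0, 83.9]
ft_force: [-0.4, -0.2, -0.3]
gripper_width: 60.0
grip_force: 0.0
clock: 18.2
tool_pos: [552.9, 389.5, 175.0]
tool_rot: [179.7, 39.9, 83.9]
ft_force: [5.0, 2.3, 2.4]
gripper_width: 33.5
grip_force: 59.2
0.0 from 0.0 [0. 0. 0.]
0.1 from 0.0 [-0.005 -0.054  0.111]
0.2 from 0.0 [-0.012 -0.119  0.215]
0.3 from 0.0 [-0.02  -0.195  0.313]
0.4 from 0.0 [-0.028 -0.279  0.402]
0.5 from 0.0 [-0.037 -0.372  0.483]
0.6 from 0.5 [-0.01  -0.1    0.071]
0.7 from 0.5 [-0.021 -0.208  0.131]
0.8 from 0.5 [-0.032 -0.32   0.181]
0.9 from 0.5 [-0.044 -0.437  0.219]
1.0 from 0.5 [-0.056 -0.557  0.244]
1.1 from 1.0 [-0.012 -0.122  0.014]
1.2 from 1.0 [-0.025 -0.245  0.015]
1.3 from 1.0 [-0.037 -0.367  0.004]
1.4 from 1.0 [-0.049 -0.488 -0.019]
ax/step 0.06633333333333333 ay -0.006666666666666668
```

```bash

python3 -m crank '[{"x":-0.005,"y":-0.054,"z":0.111,"ax":0.066,"ay":-0.007,"az":0,"grip":20},{"x":-0.012,"y":-0.119,"z":0.215,"ax":0.133,"ay":-0.013,"az":0,"grip":20},{"x":-0.02,"y":-0.195,"z":0.313,"ax":0.199,"ay":-0.02,"az":0,"grip":20},{"x":-0.028,"y":-0.279,"z":0.402,"ax":0.265,"ay":-0.027,"az":0,"grip":20},{"x":-0.037,"y":-0.372,"z":0.483,"ax":0.332,"ay":-0.033,"az":0,"grip":20}]'
python3 -m crank '[{"x":-0.01,"y":-0.1,"z":0.071,"ax":0.066,"ay":-0.007,"az":0,"grip":20},{"x":-0.021,"y":-0.208,"z":0.131,"ax":0.133,"ay":-0.013,"az":0,"grip":20},{"x":-0.032,"y":-0.32,"z":0.181,"ax":0.199,"ay":-0.02,"az":0,"grip":20},{"x":-0.044,"y":-0.437,"z":0.219,"ax":0.265,"ay":-0.027,"az":0,"grip":20},{"x":-0.056,"y":-0.557,"z":0.244,"ax":0.332,"ay":-0.033,"az":0,"grip":20}]'
python3 -m crank '[{"x":-0.012,"y":-0.122,"z":0.014,"ax":0.066,"ay":-0.007,"az":0,"grip":20},{"x":-0.025,"y":-0.245,"z":0.015,"ax":0.133,"ay":-0.013,"az":0,"grip":20},{"x":-0.037,"y":-0.367,"z":0.004,"ax":0.199,"ay":-0.02,"az":0,"grip":20},{"x":-0.048,"y":-0.47,"z":-0.015,"ax":0.255,"ay":-0.026,"az":0,"grip":20},{"x":-0.048,"y":-0.47,"z":-0.015,"ax":0.255,"ay":-0.026,"az":0,"grip":20}]'
```

```text
clock: 18.82
tool_pos: [548.3, 344.3, 232.8]
tool_rot: [179.9, 11.0, 84.0]
ft_force: [4.5, -0.8, -4.2]
gripper_width: 33.6
grip_force: 60.5
clock: 19.45
tool_pos: [541.3, 276.7, 261.9]
tool_rot: [-180.0, -17.6, 84.0]
ft_force: [4.0, 0.1, -5.2]
gripper_width: 33.3
grip_force: 60.6
clock: 20.08
tool_pos: [535.5, 219.6, 259.6]
tool_rot: [-179.7, -39.5, 83.8]
ft_force: [2.3, 0.2, 0.7]
gripper_width: 33.5
grip_force: 64.7
```

The grip held to the top. I'll release, back away along the tool axis and verify numerically.

```bash

python3 -m crank '[{"x":0,"y":0,"z":0,"ax":0,"ay":0,"az":0,"grip":65},{"x":0,"y":0,"z":0,"ax":0,"ay":0,"az":0,"grip":65},{"x":-0.02,"y":-0.2,"z":0.23,"ax":0,"ay":0,"az":0,"grip":65},{"x":-0.04,"y":-0.42,"z":0.5,"ax":0,"ay":0,"az":0,"grip":65},{"x":-0.06,"y":-0.64,"z":0.77,"ax":0,"ay":0,"az":0,"grip":65}]'
python3 -m crank '[{"x":0,"y":-0.2,"z":0,"ax":-0.12,"ay":0.012,"az":0,"grip":50},{"x":0,"y":-0.45,"z":0,"ax":-0.24,"ay":0.024,"az":0,"grip":50},{"x":0,"y":-0.7,"z":0,"ax":-0.36,"ay":0.036,"az":0,"grip":50},{"x":0,"y":-0.9,"z":0,"ax":-0.46,"ay":0.046,"az":0,"grip":50},{"x":0,"y":-1,"z":0,"ax":-0.46,"ay":0.046,"az":0,"grip":50}]'
python3 - <<'E'
from h import *
for n in("scene","top"):
    c=r.capture(n);g=cv2.inRange(cv2.cvtColor(c["pixels"],cv2.COLOR_RGB2HSV),(0,0,150),(180,45,255))
    for nm,p in(("up",[538,254,220]),("down",[548.5,356,135])):
        u,v=map(round,px(c,p)); print(n,nm,(u,v),(g[v-3:v+4,u-3:u+4]>0).mean(),c["pixels"][v,u])
E
```

```text
clock: 20.7
tool_pos: [526.5, 144.3, 352.4]
tool_rot: [-179.6, -39.3, 84.1]
ft_force: [1.2, 0.4, 0.6]
gripper_width: 64.9
grip_force: 0.0
clock: 21.32
tool_pos: [527.2, 26.3, 351.6]
tool_rot: [-179.8, 0.3, 84.4]
ft_force: [-0.5, 1.0, -0.7]
gripper_width: 49.6
grip_force: 0.0
scene up (219, 134) 0.0 [118 124 129]
scene down (210, 136) 0.0 [122 103  80]
top up (197, 190) 0.0 [94 95 99]
top down (173, 189) 0.0 [59 52 45]
```

```bash
cat >> h.py <<'E'
def blobs(c,lo,hi,z,amin,box=None):
    hsv=cv2.cvtColor(c["pixels"],cv2.COLOR_RGB2HSV); m=cv2.inRange(hsv,lo,hi)
    m=cv2.morphologyEx(m,cv2.MORPH_CLOSE,np.ones((5,5),np.uint8))
    n,l,s,ce=cv2.connectedComponentsWithStats(m); out=[]
    for i in range(1,n):
        if s[i,4]<amin: continue
        w=np.array([ray(c,p,z) for p in np.argwhere(l==i)[:,::-1]],np.float32)
        (a,b),(e,f),g=cv2.minAreaRect(w)
        if e<f: g+=90;e,f=f,e
        if g>90:g-=180
        out.append((round(a,1),round(b,1),round(e),round(f),round(g,1),s[i,4],ce[i].round()))
    return out
E
python3 - <<'E'
from h import *
w=r.capture("wrist")
print("rule",*blobs(w,(20,110,110),(34,255,255),26,100),sep="\n")
print("white",*blobs(w,(0,0,150),(180,45,255),24,300),sep="\n")
print(px(w,[538,254,220]),px(w,[548,357,135]))
s=r.capture("scene");cv2.imwrite("pics/a.png",cv2.resize(s["pixels"][90:240,150:310,::-1],(480,450)))
E
```

```text
rule
(515.6, 41.3, 117, 17, -28.6, np.int32(1113), array([247., 140.]))
(741.5, -10.0, 54, 39, -77.2, np.int32(1004), array([430., 163.]))
white
(318.5, 194.5, 46, 19, 73.8, np.int32(751), array([55., 21.]))
(345.1, 188.1, 53, 17, 75.1, np.int32(801), array([80., 25.]))
(430.8, 88.6, 231, 39, 88.3, np.int32(2458), array([174.,  96.]))
(605.9, 71.0, 229, 36, 81.9, np.int32(2172), array([318.,  97.]))
(287.1, 129.5, 103, 70, -19.5, np.int32(3369), array([34., 76.]))
(803.5, -45.9, 120, 97, -86.2, np.int32(4424), array([477., 180.]))
(545.0, -97.2, 114, 73, 72.2, np.int32(1467), array([276., 235.]))
(171.2, -150.8, 270, 71, 70.5, np.int32(3483), array([ 15., 277.]))
(715.2, -143.3, 169, 95, -20.8, np.int32(3758), array([412., 255.]))
(318.4, -84.3, 128, 19, -26.6, np.int32(900), array([113., 245.]))
(847.3, -260.3, 180, 59, -80.5, np.int32(2078), array([493., 314.]))
(np.float64(229.2299727882865), np.float64(-267.96701126036845)) (np.float64(234.88711624031436), np.float64(-355.10331461807084))
```

View pics/a.png

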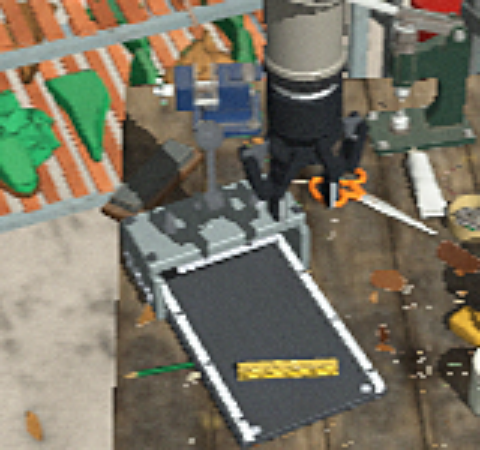

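The lever stands upright, with the ball at (208,135) in the crop, and the rule lies on the track at (290,370). Next I'll take the rule off the track.

```bash

python3 -m crank '[{"x":-0.05,"y":0.08,"z":-0.2,"ax":0,"ay":0,"az":0.1,"grip":45},{"x":-0.105,"y":0.155,"z":-0.4,"ax":0,"ay":0,"az":0.22,"grip":45},{"x":-0.105,"y":0.155,"z":-0.6,"ax":0,"ay":0,"az":0.34,"grip":45},{"x":-0.105,"y":0.155,"z":-0.8,"ax":0,"ay":0,"az":0.45,"grip":45},{"x":-0.105,"y":0.155,"z":-1,"ax":0,"ay":0,"az":0.55,"grip":45}]'
python3 -m crank '[{"x":0,"y":0,"z":-0.2,"ax":0,"ay":0,"az":0.1,"grip":45},{"x":0,"y":0,"z":-0.4,"ax":0,"ay":0,"az":0.2,"grip":45},{"x":0,"y":0,"z":-0.6,"ax":0,"ay":0,"az":0.237,"grip":45},{"x":0,"y":0,"z":-0.6,"ax":0,"ay":0,"az":0.237,"grip":45},{"x":0,"y":0,"z":-0.6,"ax":0,"ay":0,"az":0.237,"grip":45}]'
python3 -c "
from h import *
w=r.capture('wrist');print(*blobs(w,(20,110,110),(34,255,255),26,300),sep='\n')"
```

```text
clock: 22.15
tool_pos: [514.5, 43.1, 230.8]
tool_rot: [-179.9, 0.3, 131.6]
ft_force: [-0.4, -0.4, 0.0]
gripper_width: 44.9
grip_force: 0.0
clock: 22.78
tool_pos: [515.1, 43.0, 160.2]
tool_rot: [-179.9, 0.4, 151.6]
ft_force: [1.3, -0.4, -0.5]
gripper_width: 45.2
grip_force: 0.0
(514.4, 41.1, 118, 15, -28.6, np.int32(3736), array([254., 200.]))
```

```bash

python3 -m crank '[{"x":0,"y":-0.01,"z":-0.2,"ax":0,"ay":0,"az":0,"grip":45},{"x":0,"y":-0.01,"z":-0.4,"ax":0,"ay":0,"az":0,"grip":45},{"x":0,"y":-0.01,"z":-0.55,"ax":0,"ay":0,"az":0,"grip":45},{"x":0,"y":-0.01,"z":-0.59,"ax":0,"ay":0,"az":0,"grip":45},{"x":0,"y":-0.01,"z":-0.59,"ax":0,"ay":0,"az":0,"grip":45}]'
python3 -m crank '[{"x":0,"y":0,"z":0,"ax":0,"ay":0,"az":0,"grip":5},{"x":0,"y":0,"z":0,"ax":0,"ay":0,"az":0,"grip":5},{"x":0,"y":0,"z":0,"ax":0,"ay":0,"az":0,"grip":5},{"x":0,"y":0,"z":0,"ax":0,"ay":0,"az":0,"grip":5},{"x":0,"y":0,"z":0,"ax":0,"ay":0,"az":0,"grip":5}]'
python3 -m crank '[{"x":0,"y":0,"z":0.2,"ax":0,"ay":0,"az":0,"grip":5},{"x":0,"y":0,"z":0.4,"ax":0,"ay":0,"az":0,"grip":5},{"x":0,"y":0,"z":0.5,"ax":0,"ay":0,"az":0,"grip":5},{"x":0,"y":0,"z":0.5,"ax":0,"ay":0,"az":0,"grip":5},{"x":0,"y":0,"z":0.5,"ax":0,"ay":0,"az":0,"grip":5}]'
```

```text
clock: 23.45
tool_pos: [515.1, 41.9, 89.4]
tool_rot: [-179.9, 0.4, 151.7]
ft_force: [0.3, -0.1, -0.1]
gripper_width: 44.9
grip_force: 0.0
clock: 24.08
tool_pos: [515.3, 41.9, 89.8]
tool_rot: [-179.9, 0.4, 151.7]
ft_force: [-1.7, -0.2, 5.6]
gripper_width: 13.9
grip_force: 58.8
clock: 24.7
tool_pos: [514.2, 41.7, 148.1]
tool_rot: [-179.8, 0.3, 151.7]
ft_force: [-0.6, 0.0, -1.2]
gripper_width: 13.5
grip_force: 58.9
```

```bash

python3 -m crank '[{"x":0.2,"y":0.05,"z":0,"ax":0,"ay":0,"az":-0.1,"grip":5},{"x":0.4,"y":0.1,"z":0,"ax":0,"ay":0,"az":-0.2,"grip":5},{"x":0.6,"y":0.15,"z":0,"ax":0,"ay":0,"az":-0.3,"grip":5},{"x":0.8,"y":0.2,"z":0,"ax":0,"ay":0,"az":-0.4,"grip":5},{"x":1,"y":0.3,"z":0,"ax":0,"ay":0,"az":-0.5,"grip":5}]'
python3 -m crank '[{"x":0.15,"y":0.02,"z":0,"ax":0,"ay":0,"az":-0.1,"grip":5},{"x":0.33,"y":0.03,"z":0,"ax":0,"ay":0,"az":-0.2,"grip":5},{"x":0.33,"y":0.03,"z":-0.15,"ax":0,"ay":0,"az":-0.28,"grip":5},{"x":0.33,"y":0.03,"z":-0.3,"ax":0,"ay":0,"az":-0.28,"grip":5},{"x":0.33,"y":0.03,"z":-0.4,"ax":0,"ay":0,"az":-0.28,"grip":5}]'
python3 -m crank '[{"x":0,"y":0,"z":-0.1,"ax":0,"ay":0,"az":0,"grip":5},{"x":0,"y":0,"z":-0.185,"ax":0,"ay":0,"az":0,"grip":5},{"x":0,"y":0,"z":-0.185,"ax":0,"ay":0,"az":0,"grip":5},{"x":0,"y":0,"z":-0.185,"ax":0,"ay":0,"az":0,"grip":30},{"x":0,"y":0,"z":-0.185,"ax":0,"ay":0,"az":0,"grip":45}]'
```

```text
clock: 25.32
tool_pos: [634.8, 77.3, 147.3]
tool_rot: [-179.7, 0.4, 108.4]
ft_force: [0.2, 0.3, -0.8]
gripper_width: 13.6
grip_force: 58.9
clock: 25.95
tool_pos: [673.1, 81.4, 98.5]
tool_rot: [-179.7, 0.4, 84.8]
ft_force: [0.4, -0.1, -0.8]
gripper_width: 13.9
grip_force: 58.9
clock: 26.58
tool_pos: [674.6, 81.4, 79.1]
tool_rot: [-179.9, 0.3, 84.7]
ft_force: [-0.3, 0.4, -0.8]
gripper_width: 44.4
grip_force: 0.0
```

```bash

python3 -m crank '[{"x":0,"y":0,"z":0.25,"ax":0,"ay":0,"az":0,"grip":60},{"x":0,"y":0,"z":0.6,"ax":0,"ay":0,"az":0,"grip":60},{"x":0,"y":-0.2,"z":1,"ax":0,"ay":0,"az":-0.1,"grip":60},{"x":-0.1,"y":-0.6,"z":1,"ax":0,"ay":0,"az":-0.2,"grip":60},{"x":-0.2,"y":-1,"z":1,"ax":0,"ay":0,"az":-0.3,"grip":60}]'
python3 -m crank '[{"x":-0.1,"y":-0.3,"z":0.1,"ax":0,"ay":0,"az":-0.1,"grip":60},{"x":-0.2,"y":-0.6,"z":0.2,"ax":0,"ay":0,"az":-0.2,"grip":60},{"x":-0.3,"y":-0.9,"z":0.3,"ax":0,"ay":0,"az":-0.3,"grip":60},{"x":-0.4,"y":-1,"z":0.4,"ax":0,"ay":0,"az":-0.4,"grip":60},{"x":-0.45,"y":-1,"z":0.5,"ax":0,"ay":0,"az":-0.5,"grip":60}]'
python3 -m crank '[{"x":0,"y":-0.2,"z":0,"ax":0,"ay":0,"az":-0.1,"grip":60},{"x":0,"y":-0.5,"z":0,"ax":0,"ay":0,"az":-0.166,"grip":60},{"x":0,"y":-0.5,"z":0,"ax":0,"ay":0,"az":-0.166,"grip":60},{"x":0,"y":-0.5,"z":0,"ax":0,"ay":0,"az":-0.166,"grip":60},{"x":0,"y":-0.5,"z":0,"ax":0,"ay":0,"az":-0.166,"grip":60}]'
python3 - <<'E'
from h import *
w=r.capture('wrist');print(*blobs(w,(10,70,110),(24,210,255),20,1200),sep='\n')
t=r.capture('top');print("top",*blobs(t,(12,70,120),(24,200,255),25,80),sep='\n')
E
```

```text
clock: 27.2
tool_pos: [650.4, -39.5, 200.0]
tool_rot: [-180.0, 0.3, 58.7]
ft_force: [0.7, -1.3, 0.1]
gripper_width: 60.4
grip_force: 0.0
clock: 27.82
tool_pos: [595.3, -160.5, 259.5]
tool_rot: [-179.9, 0.3, 15.5]
ft_force: [0.1, 0.6, 0.6]
gripper_width: 59.9
grip_force: 0.0
clock: 28.45
tool_pos: [596.6, -217.3, 258.5]
tool_rot: [-179.8, 0.4, 1.8]
ft_force: [0.7, 0.2, 0.7]
gripper_width: 59.9
grip_force: 0.0
(588.4, -292.4, 211, 85, 10.0, np.int32(6374), array([328., 170.]))
(588.1, -235.7, 167, 77, -1.9, np.int32(6301), array([261., 165.]))
(553.1, -387.4, 187, 127, -19.9, np.int32(7206), array([400., 196.]))
(491.5, -80.5, 72, 62, 14.7, np.int32(1693), array([124., 262.]))
(400.5, -233.5, 157, 68, 88.6, np.int32(2569), array([277., 331.]))
top
(1188.9, -638.9, 121, 29, -80.3, np.int32(132), array([427.,  35.]))
(977.6, 428.5, 108, 35, -24.6, np.int32(167), array([164.,  87.]))
(944.3, 1001.3, 174, 38, 84.0, np.int32(221), array([18., 93.]))
(890.6, 76.7, 174, 110, -30.7, np.int32(386), array([253., 104.]))
(941.2, 164.6, 43, 42, 76.8, np.int32(97), array([230.,  94.]))
(912.1, -129
[... 404 characters left out ...]
84.6, np.int32(152), array([249., 158.]))
(635.4, 610.3, 94, 51, -3.9, np.int32(194), array([115., 171.]))
(400.7, -321.4, 75, 44, -69.9, np.int32(122), array([355., 227.]))
(324.8, -297.3, 100, 89, 79.9, np.int32(306), array([350., 252.]))
(221.2, 365.6, 371, 89, 75.0, np.int32(807), array([175., 278.]))
(82.2, 772.9, 384, 106, 13.1, np.int32(510), array([ 64., 305.]))
(170.1, -240.0, 72, 59, 89.8, np.int32(199), array([335., 291.]))
(54.5, -395.7, 255, 232, 62.9, np.int32(1416), array([388., 317.]))
(99.4, 841.8, 91, 69, 44.3, np.int32(80), array([ 47., 311.]))
(26.2, -280.9, 93, 74, -23.8, np.int32(267), array([345., 334.]))
(-123.9, 603.3, 74, 32, 89.8, np.int32(91), array([109., 374.]))
```

```bash
python3 - <<'E'
from h import *
w=r.capture('wrist');hsv=cv2.cvtColor(w['pixels'],cv2.COLOR_RGB2HSV)
for p in([597,-222,30],[562,-296,30],[597,-260,0],[640,-222,30]):
    u,v=map(round,px(w,p));print(u,v,hsv[v-1:v+2,u-1:u+2].reshape(-1,3).mean(0).round())
for s,v in((90,140),(110,150),(110,170)):
    print(s,v,*blobs(w,(10,s,v),(25,230,255),25,1000),sep='\n')
E
```

```text
259 171 [ 21.  92. 235.]
332 208 [ 20.  95. 231.]
295 166 [ 16.  65. 121.]
261 126 [ 22.  90. 239.]
90
140
(595.0, -221.1, 153, 29, 2.8, np.int32(4222), array([257., 167.]))
(579.3, -363.0, 153, 26, -11.1, np.int32(3775), array([404., 185.]))
(559.9, -294.1, 154, 27, -7.7, np.int32(3351), array([332., 194.]))
(493.2, -470.3, 107, 32, -28.0, np.int32(1787), array([484., 271.]))
110
150
110
170
```

```bash

python3 -m crank '[{"x":-0.01,"y":-0.03,"z":-0.25,"ax":0,"ay":0,"az":0,"grip":60},{"x":-0.01,"y":-0.03,"z":-0.5,"ax":0,"ay":0,"az":0,"grip":60},{"x":-0.01,"y":-0.03,"z":-0.7,"ax":0,"ay":0,"az":0,"grip":60},{"x":-0.01,"y":-0.03,"z":-0.9,"ax":0,"ay":0,"az":0,"grip":60},{"x":-0.01,"y":-0.03,"z":-1,"ax":0,"ay":0,"az":0,"grip":60}]'
python3 -m crank '[{"x":0,"y":0,"z":-0.2,"ax":0,"ay":0,"az":0,"grip":60},{"x":0,"y":0,"z":-0.4,"ax":0,"ay":0,"az":0,"grip":60},{"x":0,"y":0,"z":-0.52,"ax":0,"ay":0,"az":0,"grip":60},{"x":0,"y":0,"z":-0.52,"ax":0,"ay":0,"az":0,"grip":60},{"x":0,"y":0,"z":-0.52,"ax":0,"ay":0,"az":0,"grip":45}]'
python3 -m crank '[{"x":0,"y":0,"z":0,"ax":0,"ay":0,"az":0,"grip":20},{"x":0,"y":0,"z":0,"ax":0,"ay":0,"az":0,"grip":20},{"x":0,"y":0,"z":0,"ax":0,"ay":0,"az":0,"grip":20},{"x":0,"y":0,"z":0,"ax":0,"ay":0,"az":0,"grip":20},{"x":0,"y":0,"z":0,"ax":0,"ay":0,"az":0,"grip":20}]'
python3 -m crank '[{"x":0,"y":0,"z":0.2,"ax":0,"ay":0,"az":0,"grip":20},{"x":0,"y":0,"z":0.45,"ax":0,"ay":0,"az":0,"grip":20},{"x":0,"y":0,"z":0.7,"ax":0,"ay":0,"az":0,"grip":20},{"x":0,"y":0,"z":0.9,"ax":0,"ay":0,"az":0,"grip":20},{"x":0,"y":0,"z":1,"ax":0,"ay":0,"az":0,"grip":20}]'
```

```text
clock: 29.22
tool_pos: [594.7, -221.5, 137.3]
tool_rot: [-179.8, 0.5, 1.7]
ft_force: [-0.7, 0.5, -0.1]
gripper_width: 60.1
grip_force: 0.0
clock: 29.85
tool_pos: [595.6, -222.5, 77.1]
tool_rot: [-179.9, 0.3, 1.7]
ft_force: [-0.4, 0.3, -0.4]
gripper_width: 45.0
grip_force: 0.0
clock: 30.48
tool_pos: [595.8, -222.5, 77.4]
tool_rot: [-179.9, 0.2, 1.7]
ft_force: [-1.2, 1.0, 7.1]
gripper_width: 32.4
grip_force: 59.4
clock: 31.1
tool_pos: [595.5, -222.6, 198.7]
tool_rot: [-179.9, 0.2, 1.6]
ft_force: [1.0, -0.2, -1.0]
gripper_width: 32.1
grip_force: 59.7
```

```bash

python3 -m crank '[{"x":-0.05,"y":0.2,"z":0,"ax":0,"ay":0,"az":-0.02,"grip":20},{"x":-0.1,"y":0.4,"z":0,"ax":0,"ay":0,"az":-0.04,"grip":20},{"x":-0.15,"y":0.6,"z":0,"ax":0,"ay":0,"az":-0.06,"grip":20},{"x":-0.2,"y":0.8,"z":0,"ax":0,"ay":0,"az":-0.08,"grip":20},{"x":-0.2,"y":1,"z":0,"ax":0,"ay":0,"az":-0.086,"grip":20}]'
python3 -m crank '[{"x":-0.05,"y":0.2,"z":0,"ax":0,"ay":0,"az":0,"grip":20},{"x":-0.1,"y":0.4,"z":0,"ax":0,"ay":0,"az":0,"grip":20},{"x":-0.15,"y":0.6,"z":0,"ax":0,"ay":0,"az":0,"grip":20},{"x":-0.2,"y":0.8,"z":0,"ax":0,"ay":0,"az":0,"grip":20},{"x":-0.2,"y":1,"z":0,"ax":0,"ay":0,"az":0,"grip":20}]'
python3 -m crank '[{"x":-0.05,"y":0.2,"z":0,"ax":0,"ay":0,"az":0,"grip":20},{"x":-0.1,"y":0.4,"z":0,"ax":0,"ay":0,"az":0,"grip":20},{"x":-0.175,"y":0.7,"z":0,"ax":0,"ay":0,"az":0,"grip":20},{"x":-0.175,"y":0.99,"z":0,"ax":0,"ay":0,"az":0,"grip":20},{"x":-0.175,"y":0.99,"z":0,"ax":0,"ay":0,"az":0,"grip":20}]'
python3 - <<'E'
from h import *
w=r.capture('wrist');cv2.imwrite("pics/w8.png",w["pixels"][:,:,::-1])
hsv=cv2.cvtColor(w['pixels'],cv2.COLOR_RGB2HSV)
print(*blobs(w,(0,0,150),(180,45,255),24,300),sep='\n')
for x in(-85,85):
  for s in(-150,-100,-50,0):
    p=[510.3*.9949+x*.9949+.1011*(209.6+s),-.1011*(510.3+x)+.9949*(209.6+s),24];print(x,s,np.round(px(w,p)))
E
```

```text
clock: 31.72
tool_pos: [570.2, -101.5, 196.3]
tool_rot: [-179.8, 0.4, -5.8]
ft_force: [0.6, 0.5, -0.8]
gripper_width: 32.5
grip_force: 59.8
clock: 32.35
tool_pos: [546.3, 18.5, 196.3]
tool_rot: [-179.8, 0.4, -5.7]
ft_force: [0.2, 0.8, -0.8]
gripper_width: 32.1
grip_force: 59.8
clock: 32.98
tool_pos: [525.6, 140.1, 196.0]
tool_rot: [-179.8, 0.4, -5.4]
ft_force: [-0.2, -1.1, -0.8]
gripper_width: 32.1
grip_force: 59.7
(573.8, 147.5, 374, 138, 84.1, np.int32(29035), array([120., 104.]))
(627.7, 126.8, 24, 10, 72.5, np.int32(353), array([259.,  47.]))
(440.8, 328.2, 198, 77, -65.5, np.int32(6574), array([ 62., 303.]))
(438.7, 28.4, 110, 31, 82.7, np.int32(1945), array([398., 279.]))
-85 -150 [406. 282.]
-85 -100 [349. 282.]
-85 -50 [291. 281.]
-85 0 [234. 281.]
85 -150 [443.  74.]
85 -100 [372.  73.]
85 -50 [301.  73.]
85 0 [231.  72.]
```

View pics/w8.png

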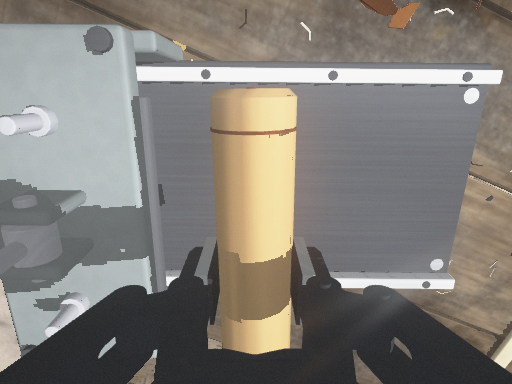

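The wrist view shows the held blank with its far end at (255,88) and the rails at rows 73 and 282, exactly where my fixture model puts them. I'll check the blank's lengthwise offset and lower it.

```bash
python3 - <<'E'
from h import *
w=r.capture('wrist');o=r.observe()["tool_pos"]
for z in(125,140,153):
    p=ray(w,(255,89),z); print(z,p,"end along ex rel. tool",(p-o[:2])@[.9949,-.1011])
E
python3 -m crank '[{"x":0,"y":0,"z":-0.2,"ax":0,"ay":0,"az":0,"grip":20},{"x":0,"y":0,"z":-0.4,"ax":0,"ay":0,"az":0,"grip":20},{"x":0,"y":0,"z":-0.6,"ax":0,"ay":0,"az":0,"grip":20},{"x":0,"y":0,"z":-0.7,"ax":0,"ay":0,"az":0,"grip":20},{"x":0,"y":0,"z":-0.7,"ax":0,"ay":0,"az":0,"grip":20}]'
```

```text
125 [600.80306516 129.73608288] end along ex rel. tool 75.23624089305518
140 [600.79847497 129.73151006] end along ex rel. tool 75.23213642439931
153 [600.7944968  129.72754695] end along ex rel. tool 75.22857921823083
clock: 33.7
tool_pos: [525.9, 135.5, 111.9]
tool_rot: [-179.9, 0.4, -5.8]
ft_force: [0.8, 0.2, -0.9]
gripper_width: 32.0
grip_force: 59.8
```

```bash

python3 -m crank '[{"x":0,"y":0,"z":-0.1,"ax":0,"ay":0,"az":0,"grip":20},{"x":0,"y":0,"z":-0.17,"ax":0,"ay":0,"az":0,"grip":20},{"x":0,"y":0,"z":-0.18,"ax":0,"ay":0,"az":0,"grip":20},{"x":0,"y":0,"z":-0.18,"ax":0,"ay":0,"az":0,"grip":20},{"x":0,"y":0,"z":-0.18,"ax":0,"ay":0,"az":0,"grip":20}]'
python3 -m crank '[{"x":0,"y":0,"z":0,"ax":0,"ay":0,"az":0,"grip":34},{"x":0,"y":0,"z":0,"ax":0,"ay":0,"az":0,"grip":37},{"x":0,"y":0,"z":0,"ax":0,"ay":0,"az":0,"grip":42},{"x":0,"y":0,"z":0,"ax":0,"ay":0,"az":0,"grip":48},{"x":0,"y":0,"z":0,"ax":0,"ay":0,"az":0,"grip":50}]'
python3 -m crank '[{"x":0,"y":0,"z":0.05,"ax":0,"ay":0,"az":0,"grip":50},{"x":0,"y":0,"z":0.2,"ax":0,"ay":0,"az":0,"grip":50},{"x":0,"y":0,"z":0.4,"ax":0,"ay":0,"az":0,"grip":50},{"x":0,"y":0,"z":0.7,"ax":0,"ay":0,"az":0,"grip":50},{"x":0,"y":0,"z":1,"ax":0,"ay":0,"az":0,"grip":60}]'
python3 - <<'E'
from h import *
w=r.capture('wrist');print(*blobs(w,(10,80,130),(25,230,255),42,1000),sep='\n')
t=r.capture('top');print("top",*[b for b in blobs(t,(12,70,120),(24,200,255),30,80) if 350<b[0]<650 and -450<b[1]<300],sep='\n')
E
```

```text
clock: 34.33
tool_pos: [526.3, 136.6, 90.8]
tool_rot: [-179.9, 0.3, -5.7]
ft_force: [-0.7, -0.2, -1.7]
gripper_width: 32.0
grip_force: 59.8
clock: 34.95
tool_pos: [526.1, 136.6, 90.6]
tool_rot: [-179.9, 0.4, -5.7]
ft_force: [-0.6, 0.1, 0.6]
gripper_width: 50.2
grip_force: 0.0
clock: 35.58
tool_pos: [526.1, 136.3, 212.7]
tool_rot: [-179.8, 0.3, -5.8]
ft_force: [0.3, 1.1, 0.9]
gripper_width: 60.2
grip_force: 0.0
(526.6, 135.8, 150, 32, -5.9, np.int32(6552), array([254., 186.]))
top
(581.0, -361.8, 150, 23, -12.1, np.int32(221), array([364., 183.]))
(560.5, -293.2, 170, 52, 4.5, np.int32(280), array([347., 188.]))
(375.7, -255.2, 197, 104, -86.8, np.int32(398), array([336., 233.]))
```

```bash

python3 -m crank '[{"x":0.02,"y":-0.3,"z":0,"ax":0,"ay":0,"az":0,"grip":60},{"x":0.04,"y":-0.6,"z":0,"ax":0,"ay":0,"az":0,"grip":60},{"x":0.06,"y":-0.9,"z":0,"ax":0,"ay":0,"az":0,"grip":60},{"x":0.08,"y":-1,"z":0,"ax":0,"ay":0,"az":0,"grip":60},{"x":0.08,"y":-1,"z":0,"ax":0,"ay":0,"az":0,"grip":60}]'
python3 -m crank '[{"x":0.02,"y":-0.3,"z":0,"ax":0,"ay":0,"az":0,"grip":60},{"x":0.04,"y":-0.6,"z":0,"ax":0,"ay":0,"az":0,"grip":60},{"x":0.06,"y":-0.9,"z":0,"ax":0,"ay":0,"az":0,"grip":60},{"x":0.08,"y":-1,"z":0,"ax":0,"ay":0,"az":0,"grip":60},{"x":0.08,"y":-1,"z":0,"ax":0,"ay":0,"az":0,"grip":60}]'
python3 -m crank '[{"x":0.02,"y":-0.3,"z":0,"ax":0,"ay":0,"az":0,"grip":60},{"x":0.04,"y":-0.6,"z":0,"ax":0,"ay":0,"az":0,"grip":60},{"x":0.06,"y":-0.9,"z":0,"ax":0,"ay":0,"az":0,"grip":60},{"x":0.08,"y":-1,"z":0,"ax":0,"ay":0,"az":-0.02,"grip":60},{"x":0.08,"y":-1,"z":0,"ax":0,"ay":0,"az":-0.02,"grip":60}]'
python3 -m crank '[{"x":0.02,"y":-0.3,"z":0,"ax":0,"ay":0,"az":0,"grip":60},{"x":0.04,"y":-0.59,"z":0,"ax":0,"ay":0,"az":0,"grip":60},{"x":0.04,"y":-0.59,"z":-0.1,"ax":0,"ay":0,"az":0,"grip":60},{"x":0.04,"y":-0.59,"z":-0.1,"ax":0,"ay":0,"az":0,"grip":60},{"x":0.04,"y":-0.59,"z":-0.1,"ax":0,"ay":0,"az":0,"grip":60}]'
python3 - <<'E'
from h import *
w=r.capture('wrist');print(*blobs(w,(10,80,130),(25,230,255),30,800),sep='\n')
E
```

```text
clock: 36.3
tool_pos: [535.8, 16.4, 210.7]
tool_rot: [-179.8, 0.4, -5.8]
ft_force: [0.2, 0.8, 0.0]
gripper_width: 59.7
grip_force: 0.0
clock: 36.92
tool_pos: [545.6, -102.4, 210.4]
tool_rot: [-179.8, 0.4, -5.7]
ft_force: [0.4, 0.4, -0.2]
gripper_width: 60.0
grip_force: 0.0
clock: 37.55
tool_pos: [555.4, -222.1, 210.2]
tool_rot: [-179.8, 0.4, -7.4]
ft_force: [-0.3, -0.0, 0.2]
gripper_width: 60.1
grip_force: 0.0
clock: 38.17
tool_pos: [560.3, -291.9, 198.2]
tool_rot: [-179.8, 0.4, -7.3]
ft_force: [0.0, -0.4, 0.3]
gripper_width: 60.0
grip_force: 0.0
(582.4, -356.5, 149, 37, -11.2, np.int32(6236), array([334., 138.]))
(560.6, -299.3, 151, 46, -7.5, np.int32(4714), array([249., 177.]))
(495.1, -469.0, 124, 32, -28.4, np.int32(3947), array([475., 244.]))
(422.8, -285.1, 117, 35, -78.1, np.int32(2082), array([276., 330.]))
```

```bash
python3 - <<'E'
from h import *
w=r.capture('wrist');hsv=cv2.cvtColor(w['pixels'],cv2.COLOR_RGB2HSV);m=cv2.inRange(hsv,(10,80,130),(25,230,255))
print(px(w,[560,-294,17]),px(w,[560,-277,17]),px(w,[560,-311,17]))
for v in(120,140,160,180,200,220,240):
    c=np.flatnonzero(m[v,180:300])+180; print(v,c.min(),c.max(),len(c),ray(w,((c.min()+c.max())/2,v),17))
E
```

```text
(np.float64(256.23876828478416), np.float64(185.97278124930372)) (np.float64(235.6880685331789), np.float64(188.47307030555663)) (np.float64(276.8993683691513), np.float64(183.45912123232418))
120 233 256 24 [ 613.64502556 -291.6781289 ]
140 233 255 23 [ 598.49021959 -289.19872888]
160 233 275 24 [ 581.69268918 -294.9370382 ]
180 234 274 22 [ 565.26338418 -292.82807134]
200 234 274 24 [ 548.17496606 -290.63449665]
220 234 277 25 [ 530.22727562 -289.6116318 ]
240 234 273 22 [ 511.90975745 -285.54333563]
```

```bash

python3 -m crank '[{"x":0,"y":0,"z":-0.25,"ax":0,"ay":0,"az":0,"grip":60},{"x":0,"y":0,"z":-0.5,"ax":0,"ay":0,"az":0,"grip":60},{"x":0,"y":0,"z":-0.75,"ax":0,"ay":0,"az":0,"grip":60},{"x":0,"y":0,"z":-0.9,"ax":0,"ay":0,"az":0,"grip":60},{"x":0,"y":0,"z":-1,"ax":0,"ay":0,"az":0,"grip":60}]'
python3 -m crank '[{"x":0,"y":0,"z":-0.01,"ax":0,"ay":0,"az":0,"grip":45},{"x":0,"y":0,"z":-0.01,"ax":0,"ay":0,"az":0,"grip":30},{"x":0,"y":0,"z":-0.01,"ax":0,"ay":0,"az":0,"grip":20},{"x":0,"y":0,"z":-0.01,"ax":0,"ay":0,"az":0,"grip":20},{"x":0,"y":0,"z":-0.01,"ax":0,"ay":0,"az":0,"grip":20}]'
python3 -m crank '[{"x":0,"y":0,"z":0.2,"ax":0,"ay":0,"az":0,"grip":20},{"x":0,"y":0,"z":0.45,"ax":0,"ay":0,"az":0,"grip":20},{"x":0,"y":0,"z":0.7,"ax":0,"ay":0,"az":0,"grip":20},{"x":0,"y":0,"z":0.9,"ax":0,"ay":0,"az":0,"grip":20},{"x":0,"y":0,"z":1,"ax":0,"ay":0,"az":0,"grip":20}]'
```

```text
clock: 38.9
tool_pos: [559.8, -293.9, 78.0]
tool_rot: [-179.9, 0.4, -7.4]
ft_force: [0.0, -0.5, -0.6]
gripper_width: 59.8
grip_force: 0.0
clock: 39.52
tool_pos: [560.1, -294.5, 78.1]
tool_rot: [-179.9, 0.3, -7.5]
ft_force: [-1.3, 1.0, 5.8]
gripper_width: 32.1
grip_force: 59.9
clock: 40.15
tool_pos: [560.0, -294.6, 199.7]
tool_rot: [-179.9, 0.2, -7.5]
ft_force: [0.6, 0.8, -0.8]
gripper_width: 32.4
grip_force: 59.7
```

```bash

python3 -m crank '[{"x":-0.02,"y":0.25,"z":0,"ax":0,"ay":0,"az":0.02,"grip":20},{"x":-0.05,"y":0.5,"z":0,"ax":0,"ay":0,"az":0.02,"grip":20},{"x":-0.08,"y":0.75,"z":0,"ax":0,"ay":0,"az":0.02,"grip":20},{"x":-0.1,"y":1,"z":0,"ax":0,"ay":0,"az":0.02,"grip":20},{"x":-0.1,"y":1,"z":0,"ax":0,"ay":0,"az":0.02,"grip":20}]'
python3 -m crank '[{"x":-0.02,"y":0.25,"z":0,"ax":0,"ay":0,"az":0,"grip":20},{"x":-0.05,"y":0.5,"z":0,"ax":0,"ay":0,"az":0,"grip":20},{"x":-0.08,"y":0.75,"z":0,"ax":0,"ay":0,"az":0,"grip":20},{"x":-0.1,"y":1,"z":0,"ax":0,"ay":0,"az":0,"grip":20},{"x":-0.1,"y":1,"z":0,"ax":0,"ay":0,"az":0,"grip":20}]'
python3 -m crank '[{"x":-0.02,"y":0.25,"z":0,"ax":0,"ay":0,"az":0,"grip":20},{"x":-0.05,"y":0.5,"z":0,"ax":0,"ay":0,"az":0,"grip":20},{"x":-0.08,"y":0.75,"z":0,"ax":0,"ay":0,"az":0,"grip":20},{"x":-0.127,"y":1,"z":0,"ax":0,"ay":0,"az":0,"grip":20},{"x":-0.127,"y":1,"z":0,"ax":0,"ay":0,"az":0,"grip":20}]'
python3 - <<'E'
from h import *
w=r.capture('wrist');o=r.observe()["tool_pos"]
hsv=cv2.cvtColor(w['pixels'],cv2.COLOR_RGB2HSV);m=cv2.inRange(hsv,(10,80,130),(25,230,255))
rows=np.flatnonzero(m[:,240:270].mean(1)>120);v=rows[rows>40].min();p=ray(w,(255,v),140);print(v,"end",(p-o[:2])@[.9949,-.1011],"X",o[0]*.9949-o[1]*.1011)
print(*blobs(w,(10,80,130),(25,230,255),42,800),sep='\n')
E
```

```text
clock: 40.78
tool_pos: [547.6, -171.1, 197.0]
tool_rot: [-179.8, 0.4, -5.5]
ft_force: [0.1, -0.2, -0.7]
gripper_width: 32.0
grip_force: 59.7
clock: 41.4
tool_pos: [535.7, -52.3, 197.2]
tool_rot: [-179.8, 0.4, -5.5]
ft_force: [-0.8, -0.1, -1.2]
gripper_width: 32.0
grip_force: 59.8
clock: 42.02
tool_pos: [520.5, 66.9, 197.3]
tool_rot: [-179.9, 0.4, -5.6]
ft_force: [-0.7, -0.3, -1.2]
gripper_width: 31.8
grip_force: 59.9
87 end 75.88731390083989 X 511.3928926178261
(486.6, 69.3, 223, 58, -5.6, np.int32(19049), array([255., 215.]))
(526.8, 132.7, 149, 33, -5.9, np.int32(7592), array([164., 184.]))
```

```bash

python3 -m crank '[{"x":-0.01,"y":0.05,"z":-0.2,"ax":0,"ay":0,"az":0,"grip":20},{"x":-0.01,"y":0.05,"z":-0.4,"ax":0,"ay":0,"az":0,"grip":20},{"x":-0.01,"y":0.05,"z":-0.6,"ax":0,"ay":0,"az":0,"grip":20},{"x":-0.01,"y":0.05,"z":-0.75,"ax":0,"ay":0,"az":0,"grip":20},{"x":-0.01,"y":0.05,"z":-0.82,"ax":0,"ay":0,"az":0,"grip":20}]'
python3 -m crank '[{"x":0,"y":0,"z":-0.05,"ax":0,"ay":0,"az":0,"grip":20},{"x":0,"y":0,"z":-0.09,"ax":0,"ay":0,"az":0,"grip":20},{"x":0,"y":0,"z":-0.09,"ax":0,"ay":0,"az":0,"grip":20},{"x":0,"y":0,"z":-0.09,"ax":0,"ay":0,"az":0,"grip":20},{"x":0,"y":0,"z":-0.09,"ax":0,"ay":0,"az":0,"grip":20}]'
python3 -m crank '[{"x":0,"y":0,"z":0,"ax":0,"ay":0,"az":0,"grip":34},{"x":0,"y":0,"z":0,"ax":0,"ay":0,"az":0,"grip":36},{"x":0,"y":0,"z":0,"ax":0,"ay":0,"az":0,"grip":39},{"x":0,"y":0,"z":0,"ax":0,"ay":0,"az":0,"grip":42},{"x":0,"y":0,"z":0,"ax":0,"ay":0,"az":0,"grip":42}]'
python3 -m crank '[{"x":0,"y":0,"z":0.05,"ax":0,"ay":0,"az":0,"grip":42},{"x":0,"y":0,"z":0.2,"ax":0,"ay":0,"az":0,"grip":42},{"x":0,"y":0,"z":0.4,"ax":0,"ay":0,"az":0,"grip":42},{"x":0,"y":0,"z":0.7,"ax":0,"ay":0,"az":0,"grip":42},{"x":0,"y":0,"z":1,"ax":0,"ay":0,"az":0,"grip":60}]'
python3 - <<'E'
from h import *
w=r.capture('wrist');print(*blobs(w,(10,80,130),(25,230,255),42,800),sep='\n')
E
```

```text
clock: 42.7
tool_pos: [519.3, 70.5, 98.2]
tool_rot: [-179.9, 0.4, -5.8]
ft_force: [-0.5, -0.5, -0.5]
gripper_width: 31.9
grip_force: 59.9
clock: 43.32
tool_pos: [519.6, 71.4, 90.0]
tool_rot: [-179.8, 0.3, -5.8]
ft_force: [-6.1, -0.1, 19.8]
gripper_width: 32.3
grip_force: 62.1
clock: 43.95
tool_pos: [519.2, 71.8, 88.1]
tool_rot: [-179.9, 0.4, -5.7]
ft_force: [-0.4, 0.5, 0.6]
gripper_width: 41.6
grip_force: 0.0
clock: 44.58
tool_pos: [519.2, 71.6, 210.3]
tool_rot: [-179.8, 0.3, -5.8]
ft_force: [0.1, 0.5, 0.7]
gripper_width: 58.7
grip_force: 0.0
(521.1, 70.8, 150, 32, -5.9, np.int32(6899), array([254., 183.]))
(529.0, 132.7, 144, 33, -5.7, np.int32(6123), array([173., 173.]))
```

```bash

python3 -m crank '[{"x":0.04,"y":-0.3,"z":0,"ax":0,"ay":0,"az":0,"grip":60},{"x":0.08,"y":-0.6,"z":0,"ax":0,"ay":0,"az":0,"grip":60},{"x":0.12,"y":-0.9,"z":0,"ax":0,"ay":0,"az":0,"grip":60},{"x":0.14,"y":-1,"z":0,"ax":0,"ay":0,"az":0,"grip":60},{"x":0.14,"y":-1,"z":0,"ax":0,"ay":0,"az":0,"grip":60}]'
python3 -m crank '[{"x":0.04,"y":-0.3,"z":0,"ax":0,"ay":0,"az":0,"grip":60},{"x":0.08,"y":-0.6,"z":0,"ax":0,"ay":0,"az":0,"grip":60},{"x":0.12,"y":-0.9,"z":0,"ax":0,"ay":0,"az":0,"grip":60},{"x":0.14,"y":-1,"z":0,"ax":0,"ay":0,"az":0,"grip":60},{"x":0.14,"y":-1,"z":0,"ax":0,"ay":0,"az":0,"grip":60}]'
python3 -m crank '[{"x":0.04,"y":-0.3,"z":0,"ax":0,"ay":0,"az":-0.03,"grip":60},{"x":0.08,"y":-0.6,"z":0,"ax":0,"ay":0,"az":-0.064,"grip":60},{"x":0.12,"y":-0.9,"z":0,"ax":0,"ay":0,"az":-0.064,"grip":60},{"x":0.14,"y":-1,"z":0,"ax":0,"ay":0,"az":-0.064,"grip":60},{"x":0.14,"y":-1,"z":0,"ax":0,"ay":0,"az":-0.064,"grip":60}]'
python3 -m crank '[{"x":0.04,"y":-0.3,"z":0,"ax":0,"ay":0,"az":0,"grip":60},{"x":0.09,"y":-0.6,"z":0,"ax":0,"ay":0,"az":0,"grip":60},{"x":0.09,"y":-0.61,"z":-0.08,"ax":0,"ay":0,"az":0,"grip":60},{"x":0.09,"y":-0.61,"z":-0.08,"ax":0,"ay":0,"az":0,"grip":60},{"x":0.09,"y":-0.61,"z":-0.08,"ax":0,"ay":0,"az":0,"grip":60}]'
python3 - <<'E'
from h import *
w=r.capture('wrist');print(*blobs(w,(10,80,130),(25,230,255),30,800),sep='\n')
m=cv2.inRange(cv2.cvtColor(w['pixels'],cv2.COLOR_RGB2HSV),(10,80,130),(25,230,255))
print(px(w,[580.5,-362,17]))
for v in(140,180,220):
    c=np.flatnonzero(m[v,200:320])+200; print(v,c.min(),c.max(),len(c),ray(w,((c.min()+c.max())/2,v),17))
E
```

```text
clock: 45.25
tool_pos: [536.1, -48.5, 208.6]
tool_rot: [-179.8, 0.3, -5.8]
ft_force: [0.3, 1.1, -0.5]
gripper_width: 60.2
grip_force: 0.0
clock: 45.88
tool_pos: [553.1, -167.3, 208.0]
tool_rot: [-179.8, 0.4, -5.7]
ft_force: [-0.4, -0.4, -0.2]
gripper_width: 60.0
grip_force: 0.0
clock: 46.5
tool_pos: [570.0, -286.9, 207.9]
tool_rot: [-179.8, 0.4, -11.2]
ft_force: [0.5, 1.1, -0.0]
gripper_width: 60.3
grip_force: 0.0
clock: 47.12
tool_pos: [581.0, -359.0, 198.2]
tool_rot: [-179.8, 0.4, -11.1]
ft_force: [0.5, 0.8, 0.3]
gripper_width: 60.6
grip_force: 0.0
(579.2, -366.9, 151, 46, -12.1, np.int32(4823), array([251., 178.]))
(525.9, -491.3, 145, 32, -28.2, np.int32(6218), array([434., 216.]))
(np.float64(257.94014401370083), np.float64(185.9688520342932))
140 235 295 29 [ 616.30286    -374.50093407]
180 236 277 23 [ 585.69804572 -361.80674662]
220 237 277 24 [ 551.12673068 -355.54602205]
```

Blank C is centred under the tool. I'll pick it and bring it to about s = −145.

```bash

python3 -m crank '[{"x":-0.01,"y":-0.01,"z":-0.25,"ax":0,"ay":0,"az":0,"grip":60},{"x":-0.01,"y":-0.01,"z":-0.5,"ax":0,"ay":0,"az":0,"grip":60},{"x":-0.01,"y":-0.01,"z":-0.75,"ax":0,"ay":0,"az":0,"grip":60},{"x":-0.01,"y":-0.01,"z":-0.9,"ax":0,"ay":0,"az":0,"grip":60},{"x":-0.01,"y":-0.01,"z":-1,"ax":0,"ay":0,"az":0,"grip":60}]'
python3 -m crank '[{"x":0,"y":0,"z":0,"ax":0,"ay":0,"az":0,"grip":45},{"x":0,"y":0,"z":0,"ax":0,"ay":0,"az":0,"grip":30},{"x":0,"y":0,"z":0,"ax":0,"ay":0,"az":0,"grip":20},{"x":0,"y":0,"z":0,"ax":0,"ay":0,"az":0,"grip":20},{"x":0,"y":0,"z":0,"ax":0,"ay":0,"az":0,"grip":20}]'
python3 -m crank '[{"x":0,"y":0,"z":0.2,"ax":0,"ay":0,"az":0,"grip":20},{"x":0,"y":0,"z":0.45,"ax":0,"ay":0,"az":0,"grip":20},{"x":0,"y":0,"z":0.7,"ax":0,"ay":0,"az":0,"grip":20},{"x":0,"y":0,"z":0.9,"ax":0,"ay":0,"az":0,"grip":20},{"x":0,"y":0,"z":1,"ax":0,"ay":0,"az":0.064,"grip":20}]'
```

```text
clock: 47.8
tool_pos: [579.5, -362.1, 78.1]
tool_rot: [-179.9, 0.4, -11.2]
ft_force: [0.4, 0.3, 1.5]
gripper_width: 60.1
grip_force: 0.0
clock: 48.42
tool_pos: [579.7, -363.1, 79.6]
tool_rot: [-179.9, 0.3, -11.2]
ft_force: [-1.4, 0.8, 5.3]
gripper_width: 32.3
grip_force: 60.1
clock: 49.05
tool_pos: [579.5, -362.9, 200.9]
tool_rot: [-179.9, 0.3, -5.6]
ft_force: [0.3, -0.2, -2.1]
gripper_width: 31.9
grip_force: 59.7
```

```bash

python3 -m crank '[{"x":-0.05,"y":0.25,"z":0,"ax":0,"ay":0,"az":0,"grip":20},{"x":-0.1,"y":0.5,"z":0,"ax":0,"ay":0,"az":0,"grip":20},{"x":-0.15,"y":0.75,"z":0,"ax":0,"ay":0,"az":0,"grip":20},{"x":-0.18,"y":1,"z":0,"ax":0,"ay":0,"az":0,"grip":20},{"x":-0.18,"y":1,"z":0,"ax":0,"ay":0,"az":0,"grip":20}]'
python3 -m crank '[{"x":-0.05,"y":0.25,"z":0,"ax":0,"ay":0,"az":0,"grip":20},{"x":-0.1,"y":0.5,"z":0,"ax":0,"ay":0,"az":0,"grip":20},{"x":-0.15,"y":0.75,"z":0,"ax":0,"ay":0,"az":0,"grip":20},{"x":-0.18,"y":1,"z":0,"ax":0,"ay":0,"az":0,"grip":20},{"x":-0.18,"y":1,"z":0,"ax":0,"ay":0,"az":0,"grip":20}]'
python3 -m crank '[{"x":-0.05,"y":0.25,"z":0,"ax":0,"ay":0,"az":0,"grip":20},{"x":-0.1,"y":0.5,"z":0,"ax":0,"ay":0,"az":0,"grip":20},{"x":-0.15,"y":0.75,"z":0,"ax":0,"ay":0,"az":0,"grip":20},{"x":-0.185,"y":1,"z":0,"ax":0,"ay":0,"az":0,"grip":20},{"x":-0.185,"y":1,"z":0,"ax":0,"ay":0,"az":0,"grip":20}]'
python3 - <<'E'
from h import *
w=r.capture('wrist');o=r.observe()["tool_pos"]
m=cv2.inRange(cv2.cvtColor(w['pixels'],cv2.COLOR_RGB2HSV),(10,80,130),(25,230,255))
rows=np.flatnonzero(m[:,240:270].mean(1)>120);v=rows[rows>40].min();p=ray(w,(255,v),140);print(v,"end",(p-o[:2])@[.9949,-.1011],"X",o[0]*.9949-o[1]*.1011)
print(*blobs(w,(10,80,130),(25,230,255),42,800),sep='\n')
E
```

```text
clock: 49.68
tool_pos: [557.9, -239.6, 198.8]
tool_rot: [-179.7, 0.4, -5.5]
ft_force: [-0.0, -0.3, -1.1]
gripper_width: 32.2
grip_force: 59.7
clock: 50.3
tool_pos: [536.3, -121.0, 198.8]
tool_rot: [-179.8, 0.4, -5.6]
ft_force: [0.5, -0.5, -0.9]
gripper_width: 31.8
grip_force: 59.8
clock: 50.92
tool_pos: [514.3, -1.7, 198.8]
tool_rot: [-179.8, 0.3, -5.6]
ft_force: [-0.0, -0.9, -1.2]
gripper_width: 32.1
grip_force: 59.9
88 end 75.67194449000141 X 512.0594399875592
(478.9, -4.6, 224, 70, -5.9, np.int32(19652), array([255., 215.]))
(520.8, 67.5, 150, 33, -5.9, np.int32(8391), array([159., 181.]))
(525.7, 129.2, 150, 37, -5.8, np.int32(9001), array([ 75., 185.]))
(407.8, -153.1, 84, 14, 17.1, np.int32(906), array([444., 295.]))
```

```bash

python3 -m crank '[{"x":-0.02,"y":0.11,"z":-0.2,"ax":0,"ay":0,"az":0,"grip":20},{"x":-0.02,"y":0.11,"z":-0.4,"ax":0,"ay":0,"az":0,"grip":20},{"x":-0.02,"y":0.11,"z":-0.6,"ax":0,"ay":0,"az":0,"grip":20},{"x":-0.02,"y":0.11,"z":-0.75,"ax":0,"ay":0,"az":0,"grip":20},{"x":-0.02,"y":0.11,"z":-0.82,"ax":0,"ay":0,"az":0,"grip":20}]'
python3 -m crank '[{"x":0,"y":0,"z":-0.05,"ax":0,"ay":0,"az":0,"grip":20},{"x":0,"y":0,"z":-0.075,"ax":0,"ay":0,"az":0,"grip":20},{"x":0,"y":0,"z":-0.075,"ax":0,"ay":0,"az":0,"grip":20},{"x":0,"y":0,"z":-0.075,"ax":0,"ay":0,"az":0,"grip":20},{"x":0,"y":0,"z":-0.075,"ax":0,"ay":0,"az":0,"grip":20}]'
python3 -m crank '[{"x":0,"y":0,"z":0,"ax":0,"ay":0,"az":0,"grip":34},{"x":0,"y":0,"z":0,"ax":0,"ay":0,"az":0,"grip":36},{"x":0,"y":0,"z":0,"ax":0,"ay":0,"az":0,"grip":39},{"x":0,"y":0,"z":0,"ax":0,"ay":0,"az":0,"grip":43},{"x":0,"y":0,"z":0,"ax":0,"ay":0,"az":0,"grip":43}]'
python3 -m crank '[{"x":0,"y":0,"z":0.05,"ax":0,"ay":0,"az":0,"grip":43},{"x":0,"y":0,"z":0.2,"ax":0,"ay":0,"az":0,"grip":43},{"x":0,"y":0,"z":0.4,"ax":0,"ay":0,"az":0,"grip":43},{"x":0,"y":0,"z":0.7,"ax":0,"ay":0,"az":0,"grip":43},{"x":0,"y":0,"z":1,"ax":0,"ay":0,"az":0,"grip":60}]'
python3 - <<'E'
from h import *
w=r.capture('wrist');print(*blobs(w,(10,80,130),(25,230,255),42,800),sep='\n')
t=r.capture('top');print("top",*[b for b in blobs(t,(8,70,70),(24,220,255),30,60) if 300<b[0]<650 and -450<b[1]<300],sep='\n')
E
```

```text
clock: 51.6
tool_pos: [511.5, 9.3, 99.5]
tool_rot: [-179.9, 0.4, -5.8]
ft_force: [-0.6, -0.5, -1.2]
gripper_width: 32.0
grip_force: 59.9
clock: 52.22
tool_pos: [511.8, 10.6, 91.6]
tool_rot: [-179.9, 0.3, -5.7]
ft_force: [-0.1, -0.6, 4.2]
gripper_width: 31.7
grip_force: 60.2
clock: 52.85
tool_pos: [511.4, 10.6, 91.1]
tool_rot: [-179.9, 0.4, -5.7]
ft_force: [0.3, 0.0, 0.2]
gripper_width: 42.9
grip_force: 0.0
clock: 53.48
tool_pos: [511.3, 10.3, 213.2]
tool_rot: [-179.9, 0.3, -5.8]
ft_force: [0.4, -0.2, 0.9]
gripper_width: 59.2
grip_force: 0.0
(521.8, 68.2, 148, 33, -5.9, np.int32(6588), array([178., 169.]))
(526.1, 130.1, 150, 36, -5.9, np.int32(7946), array([ 99., 177.]))
(504.9, 10.8, 166, 36, -7.9, np.int32(7307), array([254., 183.]))
top
(575.4, 258.1, 1627, 1413, -87.4, np.int32(39329), array([185., 180.]))
(540.5, 75.6, 153, 32, -3.4, np.int32(141), array([251., 190.]))
(414.0, 214.3, 199, 69, 62.4, np.int32(250), array([214., 230.]))
```

```bash

python3 -m crank '[{"x":0,"y":-0.2,"z":0.2,"ax":0,"ay":0,"az":0.1,"grip":55},{"x":0,"y":-0.4,"z":0.3,"ax":0,"ay":0,"az":0.2,"grip":55},{"x":-0.05,"y":-0.6,"z":0.3,"ax":0,"ay":0,"az":0.3,"grip":55},{"x":-0.1,"y":-0.8,"z":0.3,"ax":0,"ay":0,"az":0.4,"grip":55},{"x":-0.2,"y":-1,"z":0.3,"ax":0,"ay":0,"az":0.5,"grip":55}]'
python3 -m crank '[{"x":-0.05,"y":-0.2,"z":0,"ax":0,"ay":0,"az":0.1,"grip":55},{"x":-0.1,"y":-0.4,"z":0,"ax":0,"ay":0,"az":0.2,"grip":55},{"x":-0.15,"y":-0.6,"z":0,"ax":0,"ay":0,"az":0.3,"grip":55},{"x":-0.2,"y":-0.8,"z":0,"ax":0,"ay":0,"az":0.4,"grip":55},{"x":-0.3,"y":-1,"z":0,"ax":0,"ay":0,"az":0.5,"grip":55}]'
python3 -m crank '[{"x":-0.05,"y":-0.2,"z":0,"ax":0,"ay":0,"az":0.1,"grip":55},{"x":-0.1,"y":-0.4,"z":0,"ax":0,"ay":0,"az":0.2,"grip":55},{"x":-0.2,"y":-0.6,"z":0,"ax":0,"ay":0,"az":0.31,"grip":55},{"x":-0.31,"y":-0.67,"z":0,"ax":0,"ay":0,"az":0.31,"grip":55},{"x":-0.31,"y":-0.67,"z":0,"ax":0,"ay":0,"az":0.31,"grip":55}]'
python3 - <<'E'
from h import *
w=r.capture('wrist');cv2.imwrite("pics/w9.png",w["pixels"][:,:,::-1])
for p in((408,-310,56),(371,-174,28)): print(px(w,p))
E
```

```text
clock: 54.2
tool_pos: [487.1, -110.3, 247.5]
tool_rot: [-179.9, 0.3, 37.5]
ft_force: [-0.0, -0.1, -0.0]
gripper_width: 54.8
grip_force: 0.0
clock: 54.82
tool_pos: [451.1, -230.2, 247.5]
tool_rot: [-179.9, 0.4, 80.5]
ft_force: [-0.4, -0.7, 0.2]
gripper_width: 55.3
grip_force: 0.0
clock: 55.45
tool_pos: [412.8, -310.0, 247.2]
tool_rot: [-179.8, 0.3, 106.5]
ft_force: [0.5, -0.3, 0.1]
gripper_width: 55.1
grip_force: 0.0
(np.float64(251.1914228020052), np.float64(182.04021126713803))
(np.float64(255.2548383962696), np.float64(2.295580465906454))
```

View pics/w9.png

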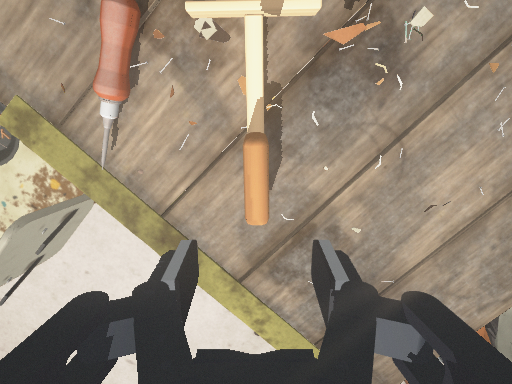

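The last view shows the handle at (257,178), spanning columns 245–269 and rows 132–224. The shank runs straight up to the blade at (253,8), so the stick lines up with the tool.

```bash
python3 - <<'E'
from h import *
w=r.capture('wrist')
print("handle far/near",ray(w,(256,134),56),ray(w,(257,222),56),"blade ends",ray(w,(187,9),28),ray(w,(321,9),28),"shank",ray(w,(253.5,18),27),ray(w,(256,128),27))
E
```

```text
handle far/near [ 401.38194984 -269.35784967] [ 424.46956144 -342.83826469] blade ends [ 320.78066908 -193.54045983] [ 423.64331994 -162.73148259] shank [ 373.64413989 -184.24912217] [ 400.99573132 -267.90309254]
```

```bash

python3 -m crank '[{"x":0,"y":0.04,"z":-0.25,"ax":0,"ay":0,"az":0.01,"grip":55},{"x":0,"y":0.04,"z":-0.5,"ax":0,"ay":0,"az":0.01,"grip":55},{"x":0,"y":0.04,"z":-0.75,"ax":0,"ay":0,"az":0.01,"grip":55},{"x":0,"y":0.04,"z":-1,"ax":0,"ay":0,"az":0.01,"grip":55},{"x":0,"y":0.04,"z":-1,"ax":0,"ay":0,"az":0.01,"grip":55}]'
python3 -m crank '[{"x":0,"y":0,"z":-0.15,"ax":0,"ay":0,"az":0,"grip":55},{"x":0,"y":0,"z":-0.3,"ax":0,"ay":0,"az":0,"grip":55},{"x":0,"y":0,"z":-0.3,"ax":0,"ay":0,"az":0,"grip":55},{"x":0,"y":0,"z":-0.3,"ax":0,"ay":0,"az":0,"grip":55},{"x":0,"y":0,"z":-0.3,"ax":0,"ay":0,"az":0,"grip":35}]'
python3 -m crank '[{"x":0,"y":0,"z":0,"ax":0,"ay":0,"az":0,"grip":10},{"x":0,"y":0,"z":0,"ax":0,"ay":0,"az":0,"grip":10},{"x":0,"y":0,"z":0,"ax":0,"ay":0,"az":0,"grip":10},{"x":0,"y":0,"z":0,"ax":0,"ay":0,"az":0,"grip":10},{"x":0,"y":0,"z":0,"ax":0,"ay":0,"az":0,"grip":10}]'
```

```text
clock: 56.18
tool_pos: [413.9, -303.2, 125.5]
tool_rot: [-179.7, 0.2, 107.8]
ft_force: [0.2, -0.2, 0.2]
gripper_width: 54.9
grip_force: 0.0
clock: 56.8
tool_pos: [414.5, -305.3, 91.6]
tool_rot: [-179.9, 0.4, 107.7]
ft_force: [0.5, -0.2, 0.2]
gripper_width: 37.9
grip_force: 0.0
clock: 57.42
tool_pos: [414.5, -305.2, 91.7]
tool_rot: [-179.9, 0.4, 107.7]
ft_force: [-1.7, 1.2, 6.9]
gripper_width: 21.1
grip_force: 58.8
```

```bash

python3 -m crank '[{"x":0,"y":0,"z":0.15,"ax":0,"ay":0,"az":0,"grip":10},{"x":0,"y":0,"z":0.4,"ax":0,"ay":0,"az":0,"grip":10},{"x":0,"y":0,"z":0.65,"ax":0,"ay":0,"az":0,"grip":10},{"x":0,"y":0,"z":0.9,"ax":0,"ay":0,"az":0,"grip":10},{"x":0,"y":0,"z":0.9,"ax":0,"ay":0,"az":0,"grip":10}]'
python3 -m crank '[{"x":0.15,"y":0.1,"z":0,"ax":0,"ay":0,"az":-0.06,"grip":10},{"x":0.3,"y":0.3,"z":0,"ax":0,"ay":0,"az":-0.13,"grip":10},{"x":0.45,"y":0.5,"z":0,"ax":0,"ay":0,"az":-0.2,"grip":10},{"x":0.6,"y":0.7,"z":0,"ax":0,"ay":0,"az":-0.273,"grip":10},{"x":0.685,"y":0.9,"z":0,"ax":0,"ay":0,"az":-0.273,"grip":10}]'
python3 -m crank '[{"x":0,"y":0.1,"z":0,"ax":0,"ay":0,"az":0,"grip":10},{"x":0,"y":0.2,"z":0,"ax":0,"ay":0,"az":0,"grip":10},{"x":0,"y":0.2,"z":0,"ax":0,"ay":0,"az":0,"grip":10},{"x":0,"y":0.2,"z":0,"ax":0,"ay":0,"az":0,"grip":10},{"x":0,"y":0.2,"z":0,"ax":0,"ay":0,"az":0,"grip":10}]'
python3 - <<'E'
from h import *
w=r.capture('wrist');o=r.observe()["tool_pos"]
def W(x,s,z): return [(510.3+x)*.9949+.1011*(209.6+s),-.1011*(510.3+x)+.9949*(209.6+s),z]
p=np.array(o[:2]);X=p@[.9949,-.1011]-510.3;S=p@[.1011,.9949]-209.6;print("tool fixture x,s",X,S)
m=cv2.inRange(cv2.cvtColor(w['pixels'],cv2.COLOR_RGB2HSV),(10,60,130),(30,230,255))
n,l,st,ce=cv2.connectedComponentsWithStats(m)
for i in range(1,n):
    if st[i,4]>400: print(st[i],ce[i].round())
z=o[2]-91.7
print("pred blade top ends front",np.round([px(w,W(X+d,S+143.6,z+28)) for d in(-55,55)]),"blank C ends",np.round([px(w,W(d,-147,29)) for d in(-75,75)]),"B",np.round([px(w,W(d,-85,29)) for d in(-75,75)]))
E
```

```text
clock: 58.05
tool_pos: [415.2, -305.7, 201.7]
tool_rot: [179.9, 0.5, 107.7]
ft_force: [0.4, 0.9, -2.2]
gripper_width: 21.4
grip_force: 59.1
clock: 58.68
tool_pos: [496.7, -195.6, 198.3]
tool_rot: [-179.8, 0.4, 84.2]
ft_force: [-0.1, 0.8, -1.4]
gripper_width: 21.4
grip_force: 58.9
clock: 59.3
tool_pos: [496.2, -173.9, 199.3]
tool_rot: [-179.9, 0.4, 84.2]
ft_force: [-0.7, 1.0, -1.5]
gripper_width: 21.2
grip_force: 58.9
tool fixture x,s 0.9716369471758526 -332.2707484484997
[   0    0   74  100 1505] [45. 67.]
[  108     0   315   354 33539] [236. 140.]
[  55    7   44  104 2173] [77. 71.]
[ 309   17  133  253 4555] [375. 148.]
[    0   112   193   227 18180] [ 82. 216.]
[ 371  212   91   98 3115] [413. 257.]
[418 231  62  88 906] [450. 270.]
pred blade top ends front [[  93. -125.]
 [ 424. -125.]] blank C ends [[ 132. -100.]
 [ 378. -100.]] B [[ 119. -238.]
 [ 392. -238.]]
```

```bash

python3 -m crank '[{"x":0,"y":0.1,"z":-0.15,"ax":0,"ay":0,"az":0,"grip":10},{"x":0,"y":0.1,"z":-0.3,"ax":0,"ay":0,"az":0,"grip":10},{"x":0,"y":0.1,"z":-0.45,"ax":0,"ay":0,"az":0,"grip":10},{"x":0,"y":0.1,"z":-0.6,"ax":0,"ay":0,"az":0,"grip":10},{"x":0,"y":0.1,"z":-0.7,"ax":0,"ay":0,"az":0,"grip":10}]'
python3 -m crank '[{"x":0,"y":0,"z":-0.03,"ax":0,"ay":0,"az":0,"grip":10},{"x":0,"y":0,"z":-0.06,"ax":0,"ay":0,"az":0,"grip":10},{"x":0,"y":0,"z":-0.08,"ax":0,"ay":0,"az":0,"grip":10},{"x":0,"y":0,"z":-0.08,"ax":0,"ay":0,"az":0,"grip":10},{"x":0,"y":0,"z":-0.08,"ax":0,"ay":0,"az":0,"grip":10}]'
python3 - <<'E'
from h import *
def W(x,s,z): return np.array([(510.3+x)*.9949+.1011*(209.6+s),-.1011*(510.3+x)+.9949*(209.6+s),z])
p=np.array(r.observe()["tool_pos"]);print("tool x,s",p[:2]@[.9949,-.1011]-510.3,p[:2]@[.1011,.9949]-209.6)
for n in("top","scene"):
    c=r.capture(n);cv2.imwrite(f"pics/{n}_n.png",c["pixels"][:,:,::-1])
    m=cv2.inRange(cv2.cvtColor(c['pixels'],cv2.COLOR_RGB2HSV),(10,70,110),(26,230,255))
    # profile of wood-coloured pixels along lines x=-40,-50,40,50 in the fixture
    for x in(-50,-35,35,50):
        s=np.arange(-200,160,2.); uv=[px(c,W(x,a,40)) for a in s]
        v=[m[round(b),round(a)]>0 for a,b in uv]
        d=np.flatnonzero(np.diff(np.r_[0,np.array(v,int),0]));print(n,x,[(s[min(i,len(s)-1)]) for i in d])
E
```

```text
clock: 59.98
tool_pos: [496.0, -161.3, 113.7]
tool_rot: [-179.8, 0.4, 84.2]
ft_force: [0.2, -0.2, -1.2]
gripper_width: 21.3
grip_force: 59.0
clock: 60.6
tool_pos: [496.6, -161.0, 105.8]
tool_rot: [-179.9, 0.4, 84.3]
ft_force: [-0.2, 0.0, -2.1]
gripper_width: 21.8
grip_force: 59.0
tool x,s 0.025914506256356162 -319.57769174769584
top -50 [np.float64(-184.0), np.float64(-176.0)]
top -35 [np.float64(-182.0), np.float64(-174.0)]
top 35 [np.float64(-184.0), np.float64(-176.0), np.float64(-160.0), np.float64(-134.0), np.float64(-98.0), np.float64(-90.0), np.float64(-88.0), np.float64(-72.0), np.float64(-32.0), np.float64(-28.0)]
top 50 [np.float64(-182.0), np.float64(-174.0), np.float64(-160.0), np.float64(-132.0), np.float64(-100.0), np.float64(-74.0), np.float64(-36.0), np.float64(-8.0)]
scene -50 [np.float64(-200.0), np.float64(-182.0), np.float64(-142.0), np.float64(-140.0), np.float64(-104.0), np.float64(-100.0), np.float64(-98.0), np.float64(-82.0), np.float64(-40.0), np.float64(-18.0)]
scene -35 [np.float64(-200.0), np.float64(-176.0), np.float64(-158.0), np.float64(-156.0), np.float64(-152.0), np.float64(-150.0), np.float64(-110.0), np.float64(-102.0), np.float64(-100.0), np.float64(-96.0), np.float64(-92.0), np.float64(-84.0), np.float64(-80.0), np.float64(-76.0), np.float64(-42.0), np.float64(-20.0)]
scene 35 [np.float64(-174.0), np.float64(-134.0), np.float64(-114.0), np.float64(-76.0), np.float64(-54.0), np.float64(-30.0), np.float64(-20.0), np.float64(-14.0)]
scene 50 [np.float64(-146.0), np.float64(-136.0), np.float64(-116.0), np.float64(-74.0), np.float64(-50.0), np.float64(-10.0)]
```

The top view confirms it: blade at s −184…−176, blanks at s ≈ −146, −86 and −22. Now I'll push slowly.

```bash

python3 -m crank '[{"x":0.003,"y":0.03,"z":0,"ax":0,"ay":0,"az":0,"grip":10},{"x":0.006,"y":0.06,"z":0,"ax":0,"ay":0,"az":0,"grip":10},{"x":0.009,"y":0.09,"z":0,"ax":0,"ay":0,"az":0,"grip":10},{"x":0.012,"y":0.12,"z":0,"ax":0,"ay":0,"az":0,"grip":10},{"x":0.015,"y":0.15,"z":0,"ax":0,"ay":0,"az":0,"grip":10}]'
python3 -m crank '[{"x":0.003,"y":0.03,"z":0,"ax":0,"ay":0,"az":0,"grip":10},{"x":0.006,"y":0.06,"z":0,"ax":0,"ay":0,"az":0,"grip":10},{"x":0.009,"y":0.09,"z":0,"ax":0,"ay":0,"az":0,"grip":10},{"x":0.012,"y":0.12,"z":0,"ax":0,"ay":0,"az":0,"grip":10},{"x":0.015,"y":0.15,"z":0,"ax":0,"ay":0,"az":0,"grip":10}]'
python3 -m crank '[{"x":0.003,"y":0.03,"z":0,"ax":0,"ay":0,"az":0,"grip":10},{"x":0.006,"y":0.06,"z":0,"ax":0,"ay":0,"az":0,"grip":10},{"x":0.009,"y":0.09,"z":0,"ax":0,"ay":0,"az":0,"grip":10},{"x":0.012,"y":0.12,"z":0,"ax":0,"ay":0,"az":0,"grip":10},{"x":0.015,"y":0.15,"z":0,"ax":0,"ay":0,"az":0,"grip":10}]'
python3 -m crank '[{"x":0.003,"y":0.03,"z":0,"ax":0,"ay":0,"az":0,"grip":10},{"x":0.006,"y":0.06,"z":0,"ax":0,"ay":0,"az":0,"grip":10},{"x":0.009,"y":0.09,"z":0,"ax":0,"ay":0,"az":0,"grip":10},{"x":0.012,"y":0.12,"z":0,"ax":0,"ay":0,"az":0,"grip":10},{"x":0.015,"y":0.15,"z":0,"ax":0,"ay":0,"az":0,"grip":10}]'
cat >> h.py <<'E'
def W(x,s,z): return np.array([(510.3+x)*.9949+.1011*(209.6+s),-.1011*(510.3+x)+.9949*(209.6+s),z])
def prof():
    p=np.array(r.observe()["tool_pos"]);print("tool x,s",p[:2]@[.9949,-.1011]-510.3,"face s",p[:2]@[.1011,.9949]-209.6+143.6)
    c=r.capture("top");m=cv2.inRange(cv2.cvtColor(c['pixels'],cv2.COLOR_RGB2HSV),(10,70,110),(26,230,255))
    for x in(-60,-50,-35,35,50,60):
        s=np.arange(-200,160,2.);v=[m[round(b),round(a)]>0 for a,b in (px(c,W(x,a,40)) for a in s)]
        d=np.flatnonzero(np.diff(np.r_[0,np.array(v,int),0]));print(x,[int(s[min(i,len(s)-1)]) for i in d])
E
python3 -c "from h import *;prof()"
```

```text
clock: 61.32
tool_pos: [498.3, -142.7, 105.6]
tool_rot: [-179.9, 0.4, 84.3]
ft_force: [0.1, -0.2, -1.6]
gripper_width: 21.5
grip_force: 59.0
clock: 61.95
tool_pos: [500.0, -124.8, 105.6]
tool_rot: [-179.9, 0.4, 84.3]
ft_force: [0.6, 0.2, -1.0]
gripper_width: 21.4
grip_force: 59.0
clock: 62.58
tool_pos: [501.9, -106.7, 105.5]
tool_rot: [-179.9, 0.4, 84.3]
ft_force: [1.4, -0.0, -1.0]
gripper_width: 21.7
grip_force: 59.0
clock: 63.2
tool_pos: [503.6, -88.7, 105.5]
tool_rot: [-179.9, 0.4, 84.3]
ft_force: [0.1, -0.4, -2.0]
gripper_width: 21.4
grip_force: 59.0
tool x,s -0.2651011168377977 face s -103.36876453262101
-60 [-100, -78, -66, -38, -32, -22]
-50 [-110, -84, -54, -46]
-35 [-110, -102]
35 [-110, -102, -98, -76, -72, -40, -32, -6]
50 [-112, -74, -70, -40, -36, -8]
60 [-102, -92, -88, -76, -68, -42, -34, -10]
```

```bash

python3 -m crank '[{"x":0.003,"y":0.03,"z":0,"ax":0,"ay":0,"az":0,"grip":10},{"x":0.006,"y":0.06,"z":0,"ax":0,"ay":0,"az":0,"grip":10},{"x":0.009,"y":0.09,"z":0,"ax":0,"ay":0,"az":0,"grip":10},{"x":0.012,"y":0.12,"z":0,"ax":0,"ay":0,"az":0,"grip":10},{"x":0.015,"y":0.15,"z":0,"ax":0,"ay":0,"az":0,"grip":10}]'
python3 -m crank '[{"x":0.003,"y":0.03,"z":0,"ax":0,"ay":0,"az":0,"grip":10},{"x":0.006,"y":0.06,"z":0,"ax":0,"ay":0,"az":0,"grip":10},{"x":0.009,"y":0.09,"z":0,"ax":0,"ay":0,"az":0,"grip":10},{"x":0.012,"y":0.12,"z":0,"ax":0,"ay":0,"az":0,"grip":10},{"x":0.015,"y":0.15,"z":0,"ax":0,"ay":0,"az":0,"grip":10}]'
python3 -m crank '[{"x":0.003,"y":0.03,"z":0,"ax":0,"ay":0,"az":0,"grip":10},{"x":0.006,"y":0.06,"z":0,"ax":0,"ay":0,"az":0,"grip":10},{"x":0.009,"y":0.09,"z":0,"ax":0,"ay":0,"az":0,"grip":10},{"x":0.012,"y":0.12,"z":0,"ax":0,"ay":0,"az":0,"grip":10},{"x":0.015,"y":0.15,"z":0,"ax":0,"ay":0,"az":0,"grip":10}]'
python3 -m crank '[{"x":0.003,"y":0.03,"z":0,"ax":0,"ay":0,"az":0,"grip":10},{"x":0.006,"y":0.06,"z":0,"ax":0,"ay":0,"az":0,"grip":10},{"x":0.009,"y":0.09,"z":0,"ax":0,"ay":0,"az":0,"grip":10},{"x":0.012,"y":0.12,"z":0,"ax":0,"ay":0,"az":0,"grip":10},{"x":0.015,"y":0.15,"z":0,"ax":0,"ay":0,"az":0,"grip":10}]'
python3 -c "from h import *;prof()"
```

```text
clock: 63.88
tool_pos: [505.4, -70.7, 105.5]
tool_rot: [-179.9, 0.4, 84.3]
ft_force: [0.9, -0.5, -1.7]
gripper_width: 21.7
grip_force: 58.9
clock: 64.5
tool_pos: [507.2, -52.8, 105.5]
tool_rot: [-179.9, 0.4, 84.3]
ft_force: [0.1, -1.1, -1.2]
gripper_width: 21.6
grip_force: 58.9
clock: 65.12
tool_pos: [509.1, -34.7, 105.6]
tool_rot: [-179.9, 0.4, 84.3]
ft_force: [-0.3, -0.1, -0.6]
gripper_width: 21.5
grip_force: 58.9
clock: 65.75
tool_pos: [510.8, -16.7, 105.5]
tool_rot: [-179.9, 0.4, 84.3]
ft_force: [0.3, -0.6, -1.7]
gripper_width: 21.2
grip_force: 58.9
tool x,s -0.3792419917651273 face s -31.019241070019746
-60 [-32, -4, 4, 30, 38, 54]
-50 [-42, -30, -26, -18, 20, 32]
-35 [-36, -28]
35 [-40, -2, 6, 32, 36, 52]
50 [-38, -4, 4, 30, 34, 54]
60 [-30, -6, 4, 28, 40, 52]
```

```bash

python3 -m crank '[{"x":0.003,"y":0.03,"z":0,"ax":0,"ay":0,"az":0,"grip":10},{"x":0.006,"y":0.06,"z":0,"ax":0,"ay":0,"az":0,"grip":10},{"x":0.009,"y":0.09,"z":0,"ax":0,"ay":0,"az":0,"grip":10},{"x":0.012,"y":0.12,"z":0,"ax":0,"ay":0,"az":0,"grip":10},{"x":0.015,"y":0.15,"z":0,"ax":0,"ay":0,"az":0,"grip":10}]'
python3 -m crank '[{"x":0.003,"y":0.03,"z":0,"ax":0,"ay":0,"az":0,"grip":10},{"x":0.006,"y":0.06,"z":0,"ax":0,"ay":0,"az":0,"grip":10},{"x":0.009,"y":0.09,"z":0,"ax":0,"ay":0,"az":0,"grip":10},{"x":0.012,"y":0.12,"z":0,"ax":0,"ay":0,"az":0,"grip":10},{"x":0.015,"y":0.15,"z":0,"ax":0,"ay":0,"az":0,"grip":10}]'
python3 -m crank '[{"x":0.003,"y":0.03,"z":0,"ax":0,"ay":0,"az":0,"grip":10},{"x":0.006,"y":0.06,"z":0,"ax":0,"ay":0,"az":0,"grip":10},{"x":0.009,"y":0.09,"z":0,"ax":0,"ay":0,"az":0,"grip":10},{"x":0.012,"y":0.12,"z":0,"ax":0,"ay":0,"az":0,"grip":10},{"x":0.015,"y":0.15,"z":0,"ax":0,"ay":0,"az":0,"grip":10}]'
python3 -m crank '[{"x":0.003,"y":0.025,"z":0,"ax":0,"ay":0,"az":0,"grip":10},{"x":0.006,"y":0.05,"z":0,"ax":0,"ay":0,"az":0,"grip":10},{"x":0.009,"y":0.075,"z":0,"ax":0,"ay":0,"az":0,"grip":10},{"x":0.01,"y":0.1,"z":0,"ax":0,"ay":0,"az":0,"grip":10},{"x":0.012,"y":0.12,"z":0,"ax":0,"ay":0,"az":0,"grip":10}]'
python3 -c "from h import *;prof()"
```

```text
clock: 66.42
tool_pos: [512.6, 1.3, 105.5]
tool_rot: [-179.9, 0.4, 84.3]
ft_force: [-0.5, -0.7, -1.4]
gripper_width: 21.4
grip_force: 58.9
clock: 67.05
tool_pos: [514.4, 19.2, 105.6]
tool_rot: [-179.9, 0.4, 84.3]
ft_force: [0.3, -0.4, -1.8]
gripper_width: 21.2
grip_force: 58.9
clock: 67.68
tool_pos: [516.3, 37.2, 105.5]
tool_rot: [-179.9, 0.4, 84.3]
ft_force: [-0.9, 0.5, -1.9]
gripper_width: 21.3
grip_force: 58.9
clock: 68.3
tool_pos: [517.7, 51.6, 105.5]
tool_rot: [-179.9, 0.4, 84.3]
ft_force: [0.1, -0.1, -0.4]
gripper_width: 21.3
grip_force: 58.9
tool x,s -0.5107242546469593 face s 37.71985086295658
-60 [38, 54]
-50 [28, 40, 44, 50]
-35 [-194, -190, 30, 36]
35 [30, 52]
50 [26, 54]
60 [40, 52]
```

```bash

python3 -m crank '[{"x":0.001,"y":0.014,"z":0,"ax":0,"ay":0,"az":0,"grip":10},{"x":0.003,"y":0.028,"z":0,"ax":0,"ay":0,"az":0,"grip":10},{"x":0.004,"y":0.042,"z":0,"ax":0,"ay":0,"az":0,"grip":10},{"x":0.005,"y":0.055,"z":0,"ax":0,"ay":0,"az":0,"grip":10},{"x":0.006,"y":0.065,"z":0,"ax":0,"ay":0,"az":0,"grip":10}]'
python3 -m crank '[{"x":0,"y":0.003,"z":0,"ax":0,"ay":0,"az":0,"grip":10},{"x":0,"y":0.006,"z":0,"ax":0,"ay":0,"az":0,"grip":10},{"x":0.001,"y":0.009,"z":0,"ax":0,"ay":0,"az":0,"grip":10},{"x":0.001,"y":0.012,"z":0,"ax":0,"ay":0,"az":0,"grip":10},{"x":0.001,"y":0.012,"z":0,"ax":0,"ay":0,"az":0,"grip":10}]'
```

```text
clock: 68.97
tool_pos: [518.4, 59.3, 105.5]
tool_rot: [-179.9, 0.4, 84.3]
ft_force: [0.2, 0.4, -1.9]
gripper_width: 21.0
grip_force: 58.9
clock: 69.6
tool_pos: [518.5, 60.7, 105.5]
tool_rot: [-179.9, 0.4, 84.3]
ft_force: [0.4, -0.2, -1.9]
gripper_width: 21.2
grip_force: 58.9
```

```bash

python3 -m crank '[{"x":0,"y":0.002,"z":0,"ax":0,"ay":0,"az":0,"grip":10},{"x":0,"y":0.004,"z":0,"ax":0,"ay":0,"az":0,"grip":10},{"x":0,"y":0.006,"z":0,"ax":0,"ay":0,"az":0,"grip":10},{"x":0,"y":0.008,"z":0,"ax":0,"ay":0,"az":0,"grip":10},{"x":0,"y":0.008,"z":0,"ax":0,"ay":0,"az":0,"grip":10}]'
python3 -m crank '[{"x":0,"y":0.002,"z":0,"ax":0,"ay":0,"az":0,"grip":10},{"x":0,"y":0.004,"z":0,"ax":0,"ay":0,"az":0,"grip":10},{"x":0.001,"y":0.006,"z":0,"ax":0,"ay":0,"az":0,"grip":10},{"x":0.001,"y":0.006,"z":0,"ax":0,"ay":0,"az":0,"grip":10},{"x":0.001,"y":0.006,"z":0,"ax":0,"ay":0,"az":0,"grip":10}]'
python3 - <<'E'
from h import *
import glob
for n in("scene","top"):
    c=r.capture(n);m=cv2.inRange(cv2.cvtColor(c['pixels'],cv2.COLOR_RGB2HSV),(10,60,90),(28,230,255))
    for x in(-70,-60,-40,0,40,60,70):
        for z in(40,):
            s=np.arange(0,160,2.);v=[m[round(b),round(a)]>0 for a,b in (px(c,W(x,a,z)) for a in s)]
            d=np.flatnonzero(np.diff(np.r_[0,np.array(v,int),0]));print(n,x,[int(s[min(i,len(s)-1)]) for i in d])
E
```

```text
clock: 70.22
tool_pos: [518.5, 61.7, 105.5]
tool_rot: [-179.9, 0.4, 84.3]
ft_force: [0.3, 0.6, -0.9]
gripper_width: 21.2
grip_force: 58.9
clock: 70.85
tool_pos: [518.6, 62.4, 105.5]
tool_rot: [-179.9, 0.4, 84.3]
ft_force: [0.7, 0.3, -1.7]
gripper_width: 21.6
grip_force: 58.9
scene -70 [32, 72, 74, 78]
scene -60 [16, 20, 22, 28, 30, 68]
scene -40 [18, 64]
scene 0 [10, 64]
scene 40 []
scene 60 []
scene 70 []
top -70 [48, 56]
top -60 [50, 54]
top -40 [40, 52]
top 0 [0, 52]
top 40 [38, 50]
top 60 [48, 56]
top 70 [48, 52]
```

```bash

python3 -m crank '[{"x":0,"y":0.002,"z":0,"ax":0,"ay":0,"az":0,"grip":10},{"x":0,"y":0.004,"z":0,"ax":0,"ay":0,"az":0,"grip":10},{"x":0,"y":0.006,"z":0,"ax":0,"ay":0,"az":0,"grip":10},{"x":0,"y":0.006,"z":0,"ax":0,"ay":0,"az":0,"grip":10},{"x":0,"y":0.006,"z":0,"ax":0,"ay":0,"az":0,"grip":10}]'
python3 -m crank '[{"x":0,"y":0.002,"z":0,"ax":0,"ay":0,"az":0,"grip":10},{"x":0,"y":0.004,"z":0,"ax":0,"ay":0,"az":0,"grip":10},{"x":0.001,"y":0.006,"z":0,"ax":0,"ay":0,"az":0,"grip":10},{"x":0.001,"y":0.006,"z":0,"ax":0,"ay":0,"az":0,"grip":10},{"x":0.001,"y":0.006,"z":0,"ax":0,"ay":0,"az":0,"grip":10}]'
```

```text
clock: 71.58
tool_pos: [518.6, 62.9, 105.5]
tool_rot: [-179.9, 0.4, 84.2]
ft_force: [0.3, -1.3, -1.3]
gripper_width: 20.9
grip_force: 58.9
clock: 72.2
tool_pos: [518.6, 63.1, 105.5]
tool_rot: [-179.8, 0.4, 84.2]
ft_force: [-0.8, -4.9, 0.1]
gripper_width: 21.3
grip_force: 59.1
```

Contact at about 5 N with the row closed up. I'll back off straight, lift, and lay the stick on the bench to the right.

```bash

python3 -m crank '[{"x":-0.001,"y":-0.01,"z":0,"ax":0,"ay":0,"az":0,"grip":10},{"x":-0.003,"y":-0.03,"z":0,"ax":0,"ay":0,"az":0,"grip":10},{"x":-0.01,"y":-0.1,"z":0,"ax":0,"ay":0,"az":0,"grip":10},{"x":-0.02,"y":-0.2,"z":0,"ax":0,"ay":0,"az":0,"grip":10},{"x":-0.035,"y":-0.35,"z":0,"ax":0,"ay":0,"az":0,"grip":10}]'
python3 -m crank '[{"x":-0.01,"y":-0.1,"z":0.1,"ax":0,"ay":0,"az":0,"grip":10},{"x":-0.02,"y":-0.2,"z":0.3,"ax":0,"ay":0,"az":0,"grip":10},{"x":-0.04,"y":-0.4,"z":0.5,"ax":0,"ay":0,"az":0,"grip":10},{"x":-0.06,"y":-0.6,"z":0.5,"ax":0,"ay":0,"az":0,"grip":10},{"x":-0.1,"y":-0.9,"z":0.5,"ax":0,"ay":0,"az":0,"grip":10}]'
python3 -m crank '[{"x":-0.05,"y":-0.25,"z":0,"ax":0,"ay":0,"az":0,"grip":10},{"x":-0.1,"y":-0.5,"z":0,"ax":0,"ay":0,"az":0,"grip":10},{"x":-0.15,"y":-0.75,"z":0,"ax":0,"ay":0,"az":0,"grip":10},{"x":-0.2,"y":-1,"z":0,"ax":0,"ay":0,"az":0,"grip":10},{"x":-0.2,"y":-1,"z":0,"ax":0,"ay":0,"az":0,"grip":10}]'
python3 -m crank '[{"x":-0.05,"y":-0.2,"z":0,"ax":0,"ay":0,"az":0,"grip":10},{"x":-0.1,"y":-0.4,"z":0,"ax":0,"ay":0,"az":0,"grip":10},{"x":-0.13,"y":-0.6,"z":0,"ax":0,"ay":0,"az":0,"grip":10},{"x":-0.13,"y":-0.7,"z":-0.1,"ax":0,"ay":0,"az":0,"grip":10},{"x":-0.13,"y":-0.7,"z":-0.2,"ax":0,"ay":0,"az":0,"grip":10}]'
```

```text
clock: 72.82
tool_pos: [514.5, 20.9, 105.6]
tool_rot: [-179.9, 0.4, 84.3]
ft_force: [0.1, -0.3, -2.2]
gripper_width: 21.3
grip_force: 58.9
clock: 73.45
tool_pos: [502.8, -86.9, 166.7]
tool_rot: [-180.0, 0.3, 84.3]
ft_force: [-0.1, -1.2, -1.9]
gripper_width: 21.8
grip_force: 59.0
clock: 74.08
tool_pos: [477.3, -209.8, 166.6]
tool_rot: [-179.9, 0.4, 83.9]
ft_force: [-0.0, 0.8, -1.2]
gripper_width: 21.2
grip_force: 59.0
clock: 74.7
tool_pos: [463.0, -290.3, 140.8]
tool_rot: [-179.9, 0.3, 84.2]
ft_force: [-0.2, 0.9, -2.1]
gripper_width: 21.4
grip_force: 59.0
```

```bash

python3 -m crank '[{"x":0,"y":0,"z":-0.1,"ax":0,"ay":0,"az":0,"grip":10},{"x":0,"y":0,"z":-0.2,"ax":0,"ay":0,"az":0,"grip":10},{"x":0,"y":0,"z":-0.3,"ax":0,"ay":0,"az":0,"grip":10},{"x":0,"y":0,"z":-0.37,"ax":0,"ay":0,"az":0,"grip":10},{"x":0,"y":0,"z":-0.37,"ax":0,"ay":0,"az":0,"grip":10}]'
python3 -m crank '[{"x":0,"y":0,"z":-0.02,"ax":0,"ay":0,"az":0,"grip":10},{"x":0,"y":0,"z":-0.035,"ax":0,"ay":0,"az":0,"grip":10},{"x":0,"y":0,"z":-0.035,"ax":0,"ay":0,"az":0,"grip":10},{"x":0,"y":0,"z":-0.035,"ax":0,"ay":0,"az":0,"grip":10},{"x":0,"y":0,"z":-0.035,"ax":0,"ay":0,"az":0,"grip":10}]'
python3 - <<'E'
from h import *
for n in("top",):
    c=r.capture(n);m=cv2.inRange(cv2.cvtColor(c['pixels'],cv2.COLOR_RGB2HSV),(10,60,90),(28,230,255))
    for x in(-70,-40,0,40,70):
            s=np.arange(0,160,2.);v=[m[round(b),round(a)]>0 for a,b in (px(c,W(x,a,40)) for a in s)]
            d=np.flatnonzero(np.diff(np.r_[0,np.array(v,int),0]));print(n,x,[int(s[min(i,len(s)-1)]) for i in d])
E
```

```text
clock: 75.32
tool_pos: [462.6, -290.0, 96.5]
tool_rot: [-179.8, 0.3, 84.3]
ft_force: [-0.3, 0.3, -1.7]
gripper_width: 21.2
grip_force: 59.0
clock: 75.95
tool_pos: [463.0, -290.3, 93.1]
tool_rot: [-179.9, 0.4, 84.3]
ft_force: [-0.2, -0.2, -1.2]
gripper_width: 21.6
grip_force: 59.0
top -70 [48, 56]
top -40 [48, 56]
top 0 [48, 52]
top 40 [50, 52]
top 70 [48, 52]
```

```bash

python3 -m crank '[{"x":0,"y":0,"z":-0.01,"ax":0,"ay":0,"az":0,"grip":10},{"x":0,"y":0,"z":-0.01,"ax":0,"ay":0,"az":0,"grip":24},{"x":0,"y":0,"z":-0.01,"ax":0,"ay":0,"az":0,"grip":35},{"x":0,"y":0,"z":-0.01,"ax":0,"ay":0,"az":0,"grip":50},{"x":0,"y":0,"z":-0.01,"ax":0,"ay":0,"az":0,"grip":50}]'
python3 -m crank '[{"x":0,"y":0,"z":0.1,"ax":0,"ay":0,"az":0,"grip":50},{"x":0,"y":0,"z":0.3,"ax":0,"ay":0,"az":0,"grip":50},{"x":0,"y":0,"z":0.6,"ax":0,"ay":0,"az":0,"grip":50},{"x":0.1,"y":0.1,"z":0.9,"ax":0,"ay":0,"az":0,"grip":60},{"x":0.15,"y":0.3,"z":1,"ax":0,"ay":0,"az":0,"grip":65}]'
python3 -m crank '[{"x":0.05,"y":0.3,"z":0.3,"ax":0,"ay":0,"az":0,"grip":65},{"x":0.1,"y":0.6,"z":0.6,"ax":0,"ay":0,"az":0,"grip":65},{"x":0.1,"y":0.8,"z":0.9,"ax":0,"ay":0,"az":0,"grip":65},{"x":0.15,"y":1,"z":1,"ax":0,"ay":0,"az":0,"grip":65},{"x":0.15,"y":1,"z":1,"ax":0,"ay":0,"az":0,"grip":65}]'
python3 -m crank '[{"x":0.05,"y":0.25,"z":0.05,"ax":0,"ay":0,"az":0,"grip":65},{"x":0.1,"y":0.5,"z":0.1,"ax":0,"ay":0,"az":0,"grip":65},{"x":0.1,"y":0.75,"z":0.17,"ax":0.11,"ay":-0.011,"az":0,"grip":65},{"x":0.15,"y":1,"z":0.17,"ax":0.22,"ay":-0.022,"az":0,"grip":65},{"x":0.15,"y":1,"z":0.17,"ax":0.33,"ay":-0.033,"az":0,"grip":65}]'
python3 - <<'E'
from h import *
w=r.capture('wrist');o=r.observe();print(o["tool_pos"],o["tool_rot"])
t=r.capture('top');print("top",*[b for b in blobs(t,(8,60,90),(24,220,255),30,60) if 300<b[0]<650 and -450<b[1]<0],sep='\n')
E
```

```text
clock: 76.62
tool_pos: [463.0, -290.3, 91.8]
tool_rot: [-179.9, 0.4, 84.3]
ft_force: [1.3, 0.5, -0.1]
gripper_width: 50.2
grip_force: 0.0
clock: 77.25
tool_pos: [482.1, -255.4, 214.9]
tool_rot: [179.9, 0.4, 84.1]
ft_force: [0.1, 0.5, -0.9]
gripper_width: 64.8
grip_force: 0.0
clock: 77.88
tool_pos: [499.7, -132.6, 333.2]
tool_rot: [180.0, 0.3, 84.5]
ft_force: [0.5, -0.3, -0.9]
gripper_width: 64.9
grip_force: 0.0
clock: 78.5
tool_pos: [517.0, -12.9, 352.2]
tool_rot: [-179.9, -28.5, 84.4]
ft_force: [-0.6, -0.4, -0.5]
gripper_width: 64.9
grip_force: 0.0
[516.25510835 -17.17917377 351.20648257] [-179.84957663  -28.70882062   83.96118296]
top
(358.2, -71.9, 285, 140, -12.1, np.int32(1610), array([295., 240.]))
```

```bash

python3 -m crank '[{"x":0.02,"y":0.25,"z":0,"ax":0.06,"ay":-0.006,"az":0,"grip":65},{"x":0.04,"y":0.5,"z":0,"ax":0.12,"ay":-0.012,"az":0,"grip":65},{"x":0.06,"y":0.75,"z":0,"ax":0.122,"ay":-0.012,"az":0,"grip":65},{"x":0.09,"y":1,"z":0,"ax":0.122,"ay":-0.012,"az":0,"grip":65},{"x":0.09,"y":1,"z":0,"ax":0.122,"ay":-0.012,"az":0,"grip":65}]'
python3 - <<'E'
from h import *
w=r.capture('wrist');o=r.observe();print(o["tool_pos"],o["tool_rot"]);cv2.imwrite("pics/w10.png",w["pixels"][:,:,::-1])
print(px(w,[538.8,252,220]),px(w,[538.8,252,202]))
hsv=cv2.cvtColor(w["pixels"],cv2.COLOR_RGB2HSV);g=cv2.GaussianBlur(w["pixels"],(5,5),0)
m=cv2.inRange(hsv,(0,0,90),(180,30,255))
u,v=map(round,px(w,[538.8,252,220]))
for dv in range(-60,61,8):
    print(v+dv,[int(hsv[v+dv,u+du,2]) if 0<=v+dv<384 else 0 for du in range(-64,65,8)])
c=cv2.HoughCircles(cv2.cvtColor(w["pixels"],cv2.COLOR_RGB2GRAY),cv2.HOUGH_GRADIENT,1,40,param1=100,param2=20,minRadius=20,maxRadius=45);print(c)
E
```

```text
clock: 79.22
tool_pos: [527.1, 107.8, 351.7]
tool_rot: [-179.7, -38.5, 84.4]
ft_force: [-0.3, -0.4, -0.3]
gripper_width: 64.8
grip_force: 0.0
[527.25365129 106.14297828 351.74122386] [-179.76788435  -38.50459515   84.31932946]
(np.float64(254.2053732296899), np.float64(147.9026337810477)) (np.float64(254.30216506164138), np.float64(157.88853614961755))
88 [225, 219, 218, 221, 217, 218, 90, 90, 89, 136, 141, 141, 160, 157, 128, 133, 118]
96 [221, 216, 216, 216, 196, 100, 88, 94, 93, 91, 137, 139, 151, 132, 143, 134, 153]
104 [228, 222, 217, 217, 196, 94, 94, 93, 94, 89, 90, 118, 161, 117, 119, 120, 134]
112 [229, 227, 204, 99, 95, 95, 94, 90, 88, 85, 159, 129, 133, 127, 115, 121, 118]
120 [226, 108, 101, 98, 98, 95, 93, 86, 98, 90, 79, 79, 129, 128, 111, 123, 120]
128 [226, 103, 98, 100, 99, 91, 96, 132, 138, 114, 81, 77, 110, 129, 118, 122, 130]
136 [225, 225, 101, 94, 102, 103, 140, 140, 140, 140, 129, 113, 153, 133, 125, 119, 133]
144 [224, 222, 119, 166, 91, 88, 141, 141, 149, 139, 137, 85, 141, 141, 135, 136, 145]
152 [221, 109, 106, 101, 89, 84, 140, 143, 148, 141, 133, 93, 99, 
[... 401 characters left out ...]
, 183, 247, 240, 243, 169, 193, 196, 194, 236, 193, 187]
200 [191, 188, 227, 191, 188, 191, 187, 232, 238, 234, 179, 195, 196, 192, 222, 191, 191]
208 [191, 190, 191, 189, 192, 192, 165, 196, 199, 196, 175, 198, 194, 194, 197, 191, 194]
[[[356.5  42.5  42.2]
  [ 51.5 203.5  44.4]
  [129.5 195.5  37.8]
  [144.5  27.5  43.3]
  [ 71.5  36.5  26.6]
  [230.5  38.5  32.2]
  [187.5  38.5  38.9]
  [376.5 225.5  44.4]
  [266.5  68.5  43.3]
  [402.5 172.5  35.5]
  [427.5  27.5  34.3]
  [118.5 247.5  42.1]
  [253.5 148.5  22.7]
  [339.5  88.5  44.4]
  [221.5 206.5  44.4]
  [476.5 216.5  42.2]
  [480.5  49.5  28.8]
  [ 45.5 256.5  23.2]
  [ 79.5 172.5  22.1]
  [308.5 125.5  21. ]
  [294.5  28.5  27.7]]]
```

Ball found at (253.5,148.5), predicted (254,148). I'll go in along the tool axis and grip.

```bash

python3 -m crank '[{"x":0.01,"y":0.2,"z":0,"ax":0,"ay":0,"az":0,"grip":65},{"x":0.02,"y":0.4,"z":-0.12,"ax":0,"ay":0,"az":0,"grip":65},{"x":0.04,"y":0.6,"z":-0.35,"ax":0,"ay":0,"az":0,"grip":65},{"x":0.06,"y":0.8,"z":-0.58,"ax":0,"ay":0,"az":0,"grip":65},{"x":0.065,"y":0.94,"z":-0.77,"ax":0,"ay":0,"az":0,"grip":65}]'
python3 -m crank '[{"x":0,"y":0,"z":0,"ax":0,"ay":0,"az":0,"grip":45},{"x":0,"y":0,"z":0,"ax":0,"ay":0,"az":0,"grip":20},{"x":0,"y":0,"z":0,"ax":0,"ay":0,"az":0,"grip":20},{"x":0,"y":0,"z":0,"ax":0,"ay":0,"az":0,"grip":20},{"x":0,"y":0,"z":0,"ax":0,"ay":0,"az":0,"grip":20}]'
python3 - <<'E'
import numpy as np
def P(q):
    t=np.radians(-40)+q; s=105*np.cos(q+.19)-51*np.sin(t); z=105*np.sin(q+.19)+51*np.cos(t); return np.array([s*.1,s*.995,z])
qs=[1.38,1.28,1.18,1.08,.98,.88,.78,.68,.58,.48,.38,.33,.28,.24,.2]
for i in range(15):
    b=0 if i<=5 else 5 if i<=10 else 10
    print(qs[i],"from",qs[b],((P(qs[i])-P(qs[b]))/120).round(3),"ax",round((qs[i]-qs[b])/1.5*.995,3),"ay",round(-(qs[i]-qs[b])/15,3))
E
```

```text
clock: 79.9
tool_pos: [535.2, 220.0, 258.6]
tool_rot: [-179.8, -38.6, 84.2]
ft_force: [0.4, -0.2, -0.3]
gripper_width: 65.2
grip_force: 0.0
clock: 80.53
tool_pos: [535.6, 218.3, 260.2]
tool_rot: [-179.8, -38.7, 84.2]
ft_force: [-2.7, -1.2, 0.3]
gripper_width: 33.2
grip_force: 60.1
1.38 from 1.38 [0. 0. 0.] ax 0.0 ay -0.0
1.28 from 1.38 [0.012 0.121 0.021] ax -0.066 ay 0.007
1.18 from 1.38 [0.024 0.243 0.029] ax -0.133 ay 0.013
1.08 from 1.38 [0.037 0.366 0.025] ax -0.199 ay 0.02
0.98 from 1.38 [0.049 0.488 0.009] ax -0.265 ay 0.027
0.88 from 1.38 [ 0.061  0.607 -0.019] ax -0.332 ay 0.033
0.78 from 0.88 [ 0.012  0.116 -0.04 ] ax -0.066 ay 0.007
0.68 from 0.88 [ 0.023  0.228 -0.092] ax -0.133 ay 0.013
0.58 from 0.88 [ 0.034  0.333 -0.154] ax -0.199 ay 0.02
0.48 from 0.88 [ 0.043  0.432 -0.227] ax -0.265 ay 0.027
0.38 from 0.88 [ 0.053  0.524 -0.31 ] ax -0.332 ay 0.033
0.33 from 0.38 [ 0.004  0.042 -0.045] ax -0.033 ay 0.003
0.28 from 0.38 [ 0.008  0.083 -0.091] ax -0.066 ay 0.007
0.24 from 0.38 [ 0.011  0.113 -0.13 ] ax -0.093 ay 0.009
0.2 from 0.38 [ 0.014  0.142 -0.17 ] ax -0.119 ay 0.012
```

```bash

python3 -m crank '[{"x":0.012,"y":0.121,"z":0.021,"ax":-0.066,"ay":0.007,"az":0,"grip":20},{"x":0.024,"y":0.243,"z":0.029,"ax":-0.133,"ay":0.013,"az":0,"grip":20},{"x":0.037,"y":0.366,"z":0.025,"ax":-0.199,"ay":0.02,"az":0,"grip":20},{"x":0.049,"y":0.488,"z":0.009,"ax":-0.265,"ay":0.027,"az":0,"grip":20},{"x":0.061,"y":0.607,"z":-0.019,"ax":-0.332,"ay":0.033,"az":0,"grip":20}]'
python3 -m crank '[{"x":0.012,"y":0.116,"z":-0.04,"ax":-0.066,"ay":0.007,"az":0,"grip":20},{"x":0.023,"y":0.228,"z":-0.092,"ax":-0.133,"ay":0.013,"az":0,"grip":20},{"x":0.034,"y":0.333,"z":-0.154,"ax":-0.199,"ay":0.02,"az":0,"grip":20},{"x":0.043,"y":0.432,"z":-0.227,"ax":-0.265,"ay":0.027,"az":0,"grip":20},{"x":0.053,"y":0.524,"z":-0.31,"ax":-0.332,"ay":0.033,"az":0,"grip":20}]'
python3 -m crank '[{"x":0.004,"y":0.042,"z":-0.045,"ax":-0.033,"ay":0.003,"az":0,"grip":20},{"x":0.008,"y":0.083,"z":-0.091,"ax":-0.066,"ay":0.007,"az":0,"grip":20},{"x":0.011,"y":0.113,"z":-0.13,"ax":-0.093,"ay":0.009,"az":0,"grip":20},{"x":0.014,"y":0.142,"z":-0.17,"ax":-0.119,"ay":0.012,"az":0,"grip":20},{"x":0.014,"y":0.142,"z":-0.17,"ax":-0.119,"ay":0.012,"az":0,"grip":20}]'
```

```text
clock: 81.15
tool_pos: [543.2, 293.2, 259.2]
tool_rot: [-179.9, -10.0, 84.3]
ft_force: [-3.2, 0.9, 1.2]
gripper_width: 33.6
grip_force: 60.3
clock: 81.78
tool_pos: [549.7, 358.0, 221.5]
tool_rot: [180.0, 18.5, 84.3]
ft_force: [0.1, 5.1, 2.5]
gripper_width: 33.4
grip_force: 60.5
clock: 82.4
tool_pos: [551.4, 375.6, 199.8]
tool_rot: [180.0, 28.6, 84.4]
ft_force: [0.8, 7.6, 1.8]
gripper_width: 33.2
grip_force: 61.6
```

```bash

python3 -m crank '[{"x":0,"y":0,"z":0,"ax":0,"ay":0,"az":0,"grip":65},{"x":0,"y":0,"z":0,"ax":0,"ay":0,"az":0,"grip":65},{"x":0,"y":0,"z":0,"ax":0,"ay":0,"az":0,"grip":65},{"x":0.01,"y":0.1,"z":0.2,"ax":0,"ay":0,"az":0,"grip":65},{"x":0.02,"y":0.25,"z":0.45,"ax":0,"ay":0,"az":0,"grip":65}]'
python3 -m crank '[{"x":0,"y":0.1,"z":0.2,"ax":0.1,"ay":-0.01,"az":0,"grip":65},{"x":0,"y":0.2,"z":0.4,"ax":0.2,"ay":-0.02,"az":0,"grip":65},{"x":0,"y":0.3,"z":0.6,"ax":0.3,"ay":-0.03,"az":0,"grip":65},{"x":0,"y":0.4,"z":0.7,"ax":0.33,"ay":-0.033,"az":0,"grip":65},{"x":0,"y":0.4,"z":0.7,"ax":0.33,"ay":-0.033,"az":0,"grip":65}]'
python3 - <<'E'
from h import *
w=r.capture('wrist');cv2.imwrite("pics/w11.png",w["pixels"][:,:,::-1])
pv=W(0,99,115)
for q in(0,.1,.15,.3,.6,1.38):
    b=W(0,99+105*np.cos(q+.19),115+105*np.sin(q+.19));print(q,np.round(px(w,b)))
c=cv2.HoughCircles(cv2.cvtColor(w["pixels"],cv2.COLOR_RGB2GRAY),cv2.HOUGH_GRADIENT,1,40,param1=100,param2=22,minRadius=18,maxRadius=35);print(c)
t=r.capture('top');print("top",*[b for b in blobs(t,(12,70,110),(24,220,255),15,60) if 300<b[0]<720 and -450<b[1]<130],sep='\n')
m=cv2.inRange(cv2.cvtColor(t['pixels'],cv2.COLOR_RGB2HSV),(10,60,90),(28,230,255))
for x in(-70,-40,0,40,70):
    s=np.arange(0,160,2.);v=[m[round(b),round(a)]>0 for a,b in (px(t,W(x,a,40)) for a in s)]
    d=np.flatnonzero(np.diff(np.r_[0,np.array(v,int),0]));print(x,[int(s[min(i,len(s)-1)]) for i in d])
E
```

```text
clock: 83.02
tool_pos: [553.2, 400.5, 254.1]
tool_rot: [-179.8, 29.0, 84.2]
ft_force: [0.2, 0.1, 0.1]
gripper_width: 64.9
grip_force: 0.0
clock: 83.65
tool_pos: [553.1, 450.0, 338.3]
tool_rot: [-179.9, 0.4, 84.3]
ft_force: [0.9, -0.2, -0.2]
gripper_width: 65.0
grip_force: 0.0
0 [262. 270.]
0.1 [262. 278.]
0.15 [262. 283.]
0.3 [262. 298.]
0.6 [262. 336.]
1.38 [262. 437.]
[[[384.5 246.5  21. ]
  [425.5 240.5  18.5]]]
top
(680.2, 66.3, 155, 66, 71.9, np.int32(276), array([249., 158.]))
(617.8, -293.0, 169, 64, 89.8, np.int32(423), array([344., 174.]))
(577.7, -189.9, 110, 21, 61.7, np.int32(81), array([322., 186.]))
(483.4, -231.7, 220, 128, 88.2, np.int32(585), array([335., 207.]))
(441.2, -64.7, 187, 58, 9.0, np.int32(315), array([287., 217.]))
(350.3, -176.4, 170, 97, -40.1, np.int32(468), array([316., 245.]))
-70 [48, 52]
-40 []
0 [48, 52]
40 []
70 []
```

```bash
python3 - <<'E'
from h import *
w=r.capture('wrist');hsv=cv2.cvtColor(w["pixels"],cv2.COLOR_RGB2HSV)
for v in range(236,332,6): print(v,[int(x) for x in hsv[v,214:314:7,2]])
m=cv2.inRange(hsv[:345,200:330],(0,0,200),(180,40,255))
n,l,st,ce=cv2.connectedComponentsWithStats(m);print([(s.tolist(),(c+[200,0]).round().tolist()) for s,c in zip(st[1:],ce[1:]) if s[4]>100])
t=r.capture('top');hs=cv2.cvtColor(t["pixels"],cv2.COLOR_RGB2HSV)
for nm,lo,hi,bx in(("stick",(15,70,150),(24,200,255),(380,560,-345,-120)),("rule",(20,110,120),(34,255,255),(630,710,0,150))):
    mm=cv2.inRange(hs,lo,hi);P=[ray(t,(u,v),20) for v,u in np.argwhere(mm)];P=np.array([p for p in P if bx[0]<p[0]<bx[1] and bx[2]<p[1]<bx[3]],np.float32);print(nm,len(P),cv2.minAreaRect(P) if len(P)>4 else "")
E
```

```text
236 [93, 93, 92, 87, 81, 230, 88, 78, 88, 89, 83, 92, 94, 97, 99]
242 [87, 83, 86, 80, 82, 84, 82, 85, 83, 82, 82, 84, 82, 82, 82]
248 [129, 129, 130, 129, 129, 112, 113, 113, 114, 109, 112, 97, 98, 100, 94]
254 [146, 145, 145, 146, 144, 146, 145, 142, 145, 148, 145, 146, 147, 147, 146]
260 [158, 86, 154, 157, 156, 155, 153, 155, 158, 156, 158, 159, 87, 160, 162]
266 [119, 150, 149, 146, 149, 150, 142, 142, 142, 149, 149, 148, 148, 150, 150]
272 [126, 124, 123, 124, 125, 147, 154, 150, 153, 141, 99, 102, 102, 95, 97]
278 [160, 161, 163, 161, 163, 156, 153, 157, 155, 148, 161, 161, 161, 159, 160]
284 [147, 147, 160, 161, 161, 176, 193, 205, 196, 182, 159, 156, 158, 159, 157]
290 [117, 116, 114, 117, 114, 220, 224, 235, 226, 219, 117, 118, 116, 117, 115]
296 [210, 209, 209, 209, 126, 233, 242, 246, 243, 236, 212, 209, 213, 213, 213]
302 [211, 208, 207, 213, 213, 122, 246, 246, 246, 212, 213, 215, 214, 214, 212]
308 [210, 209, 208, 210, 120, 119, 124, 245, 123, 123, 214, 214, 214, 216, 212]
314 [209, 209, 209, 210, 123, 122, 122, 245, 123, 126, 213, 216, 215, 212, 211]
320 [121, 210, 206, 214, 214, 112, 120, 245, 111, 189, 216, 217, 214, 128, 126]
326 [159, 210, 210, 212, 212, 112, 215, 244, 112, 140, 215, 215, 215, 145, 155]
[([0, 0, 70, 169, 6388], [223.0, 61.0]), ([103, 38, 15, 16, 123], [310.0, 45.0]), ([115, 42, 15, 21, 218], [323.0, 53.0]), ([45, 284, 85, 61, 3227], [292.0, 315.0]), ([0, 295, 44, 50, 1933], [222.0, 319.0])]
stick 136 ((448.10406494140625, -222.91436767578125), (188.55433654785156, 105.93452453613281), 68.3590316772461)
rule 116 ((672.4589233398438, 81.8477783203125), (115.33759307861328, 15.90482234954834), 84.59013366699219)
```

The ball sits at row ≈285, so q ≈ 0.15, which matches the bar gripping the blanks. The rule is on the bench, the stick is down on the right, and the arm is clear. Handing in.

```bash
python3 -c "
from workcell import r
print(r.close_job())"
```

```text
the job is handed in; nothing more can be done
None
```

The job is handed in with no verdict returned: all three blanks were pushed closed up against the end stop, the lever is down at about 0.15 rad (where the bar grips the blanks), and the rule and stick are on the bench. The rule, the lever angle and the last blank's edge were measured in the final pictures. The grip on each blank, the first two blanks' places under the bar and the stick's final pose are inferred from the moves. The lever needed four tries to raise, and it fell back three times before it stayed up.

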